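# Fit the spacer and the tube carrier on a tilted rotator spindle

### The arm

A 7-joint arm with a two-finger parallel gripper is mounted at the origin on a cart in front of the work surface, level with it; the furniture and walls round the work are solid. World frame = base frame: x ahead of the robot, y to its left, z up, the work surface at z = 0. Lengths are in m, angles in rad, forces in N, time in s.
With the tool pointing down it reaches from about 0.4 to 0.875 m from the base axis. Payload 4.4 kg.
Tool frame: the origin (TCP) lies at the centre of the arm's flange, where the gripper is bolted on; the fingertips stand 173 mm ahead of it and the grasp point (between the pads) lies 155 mm ahead of it; z points along the fingers, y is the direction in which the jaws open and shut (so a half turn about z gives the same grasp; the last joint's range is limited). The gripper opens to 85 mm and grips with 20 to 120 N. Pads are 22 mm wide; open, the fingers measure 114 mm over their backs; the gripper's body (76 mm by 85 mm) begins 54 mm behind the grasp point. The pads swing forward as they close: fully open they stand 13 mm farther back than shut.
Start: joints at [1.232, 0.628, 0.038, 1.517, -0.027, 0.996, -0.02], TCP at [0.175, -0.626, 0.405] pointing down, gripper open.
Joint ranges: [-3.06, 3.06], [-0.37, 2.12], [-1.25, 1.32], [0.18, 2.47], [-1.1, 4.24], [0.23, 1.98], [-2.94, 2.94]. Speed limits (rad/s): [2.57, 2.57, 3.14, 3.14, 3.14, 3.14, 3.14].

### API

Orientations are given as a 3x3 rotation matrix whose columns are the frame's x, y, z axes.
In Python, from plant import status, viewer, arm, spotter gives the robot as it stands. The module is installed in compiled form; this text tells all that it offers.
- The arm moves only by the tool apply_moves, never from a script. Its arguments are lists of equal length, an entry for each row: "gripper": the opening, from 0 (shut) to 1 (fully open); "slide": the shift along the tool's x, y, z in m, a list of three; "twist": the turn, a rotation vector about the tool's x, y, z in degrees, a list of three. In form: {"gripper": [gripper, ...], "slide": [[tx, ty, tz], ...], "twist": [[ax, ay, az], ...]}. A call has exactly 8 rows; each row shifts and turns the commanded pose from where the row before left it, along the tool's axes as they then stand; what a row does not reach is not made up. A row lasts 1/8 s, in which the tool goes at most 62.5 mm and 10.7 degrees, less where a joint would pass 70% of its speed; a pose out of reach is approached as far as the arm can. A call is refused whole if a number of a shift passes 0.0625 or a number of a turn 10.7, either way. A call with a gripper value outside its range is refused whole. The fingers move at their own pace and stop on an object; "squeeze" is the grip in N (left out, the last holds). Time passes only in rows, so rows that do not move let the fingers close, or fill a call up. It gives the time, the measured TCP pose, the force and the opening at its end, in the units of the state.
- status.get_obs(): the state, without advancing time (a new reading comes with each control period).
- viewer.capture(name): name is "scene" or "top" or "wrist"; returns (picture, depth): 384x512x3 uint8, blue, green, red; 384x512 float32, m along the optical axis (not along the pixel's ray), 0 where there is no reading.
- viewer.camera_params(name): a dict with "camera_matrix" (3x3 intrinsics, pixels), "view" (4x4, takes a point from world to camera coordinates). Camera axes: x right, y down, z forward; pixel columns grow to the right and rows downward; lengths in m; the calibration is good to about 2 mm. The wrist camera is an equidistant fisheye: a pixel r from the principal point sees the ray r / f radians off the axis. A picture is of the moment at which its call begins: read the wrist's pose just before it. camera_params takes no time and is no camera call; for the wrist camera it gives the pose at the moment of the call.
- arm.job_done(): hands the job in, once; it reports no verdict.
Trained networks look in the newest picture that a camera, given by its name, has taken for a name from the list of things; names that differ only in an ending like _2 or _b are one class to them, and where a whole thing is asked for, a point or a joint stands for the part that bears it (a point fixed in the world has none). Each returns a list of dicts, best first, with "p" (0 to 1); they miss things now and then, are a little off and sometimes report something else, mostly with a low value. They report only what shows in the picture. A call takes as long as a camera call. They do not tell look-alikes from the thing itself.
- spotter.search_frame(label, camera): "rect" ([left, top, width, height] in pixels, round what is visible of it).
The state is a dict: "time_s": time; "qpos": joint angles; "joint_vel": joint speeds; "joint_torque": joint torques, N m; "tool_pos": TCP position; "tcp_rot": TCP orientation; "wrist_force": force on the tool from outside, world axes, zero at the start; "wrist_torque": the same for the moment, N m; "finger_gap": finger opening in m.
Only numpy, scipy, OpenCV 4.12 (cv2) and the standard library are available. Lean on these libraries where they do the work, as an engineer would, in place of code of your own. Each camera call takes 0.05 s, during which the arm holds its last target.

### The job

Get the tube rotator ready: slide the round metal spacer onto the tilted square spindle until it sits on the shoulder disc, then fit the square-bored tube carrier on top of it, hub upward, pushed fully down against the spacer. Let go of both, and leave the small bottle and the petri dish on the bench undisturbed.

Things in the scene. Friction and masses are not known exactly. Their poses are not given: they have to be found in the camera images.
- rotator: White tube rotator, fixed to the bench: 170 x 130 mm base (32 mm high), on it a head about 130 mm high whose 96 x 100 mm upper face is tilted 30 degrees towards the machine's front (its -x side, roughly facing the robot). A fixed round neck (60 mm diameter, 8 mm high) on that face carries the spindle. Origin at the centre of the base's underside.
- spindle_seat (a point): Centre of the upper face of the spindle's steel shoulder disc (44 mm diameter, 6 mm thick), 14 mm above the head's tilted face. z points out along the spindle, 30 degrees from vertical, leaning to the machine's front. A 14 x 14 mm square shaft rises 50 mm from here along z. x and y are normal to the shaft's flats and turn with it.
- spindle_tip (a point): Centre of the free end of the square shaft, 50 mm along the spindle from the seat. The last 10 mm taper from 14 x 14 to 8 x 8 mm. Same axes as the seat. The spindle may stand at any angle about its axis; it can be turned, against a stiff drag of about 0.06 N m.
- spacer_mid (a point): Centre (half-way up) of the spacer, a plain aluminium ring of 40 mm outer diameter, 24 mm high, with a round through bore of 23 mm; z is its axis, either end may be up. It starts lying flat on the bench (z up).
- carrier_mid (a point): Centre, 15 mm above the underside, of the grey tube carrier, 30 mm high: 100 x 100 x 6 mm plate with a 17 mm hole near each corner, on it a 34 x 34 mm square hub 24 mm high. A 16 x 16 mm square bore runs through both along z (plate to hub); x, y are normal to the flats of bore, hub and plate. Starts flat on the bench, hub up. Any quarter turn will do. Fitted, it is 39 mm from the seat.
- petri_1: Bystander: petri dish with lid, 61 mm diameter, 13 mm high, lying on the bench; origin at the centre of its underside.
- vial_1: Bystander: small brown bottle with white cap, 22 mm diameter, 47 mm high, standing on the bench; origin at the centre of its underside.
Mind the look-alikes: they are no part of the job. What is meant by the part that bears spacer_mid is not pink, and is the smaller of those in its own colour.

How it is judged:
On the way:
1. the spacer sits on the shoulder disc, on the spindle (z of spacer_mid in the frame of spindle_seat between 0.01 and 0.0145 m and distance between spacer_mid and spindle_seat below 0.0155 m and angle between the z axis of spacer_mid and the z axis of spindle_seat, either way round below 0.1 rad), for 0.2 s.
At the end, for the whole second after the job is handed in: Spacer on the shoulder disc (centre 10 to 14.5 mm along the spindle from the seat) and carrier on the shaft above it, hub outward, down on the spacer (centre 37 to 41.5 mm from the seat, square to the spindle within 0.08 rad, spacer 0.1 rad); both released and at rest (all of step 1 and z of carrier_mid in the frame of spindle_seat between 0.037 and 0.0415 m and distance between carrier_mid and spindle_seat below 0.0425 m and angle between the z axis of carrier_mid and the z axis of spindle_seat, either way round below 0.08 rad and angle between carrier_mid's own z axis and vertical below 0.75 rad and linear speed of each of carrier, spacer below 0.02 m/s); the robot touches nothing.
It fails at once if the petri dish is moved by more than 25 mm (distance of petri_1 from where it was at the start of the episode above 0.025 m).
It fails at once if the small bottle is moved by more than 25 mm (distance of vial_1 from where it was at the start of the episode above 0.025 m).
It fails at once if the small bottle is tipped over (angle between vial_1's own z axis and vertical above 0.5 rad).
It also fails if it takes over 58 s, if anything falls off the work surface, if the arm or the gripper's body presses on something with over 40 N, if the wrist force passes 120 N, or if a joint passes its speed limit or range.

## Working session

There is one attempt and no reset: what is moved stays moved. The work goes in short steps, Python scripts to look and compute and a tool call to move; the robot and the scene stay as the last step left them, time stands still between calls to the robot, and variables do not carry over. Pictures are saved under pics/ and viewed, and the job is handed in when it is done.

Besides the shell and the picture viewer there is one more tool, called after "Request:" as name(argument=value, ...) on one line, values as JSON. apply_moves: Moves the arm, as the interface text tells. Its arguments: {"type":"object","properties":{"gripper":{"type":"array"},"slide":{"type":"array"},"twist":{"type":"array"},"squeeze":{"type":"number"}},"required":["gripper","slide","twist"]}

```bash
mkdir -p pics
python3 - <<'E'
from plant import status, viewer, arm, spotter
import cv2,numpy as np
o=status.get_obs()
for k,v in o.items(): print(k,np.round(v,3).tolist())
for n in ["scene","top","wrist"]:
    p=viewer.camera_params(n); im,d=viewer.capture(n)
    cv2.imwrite(f"pics/{n}0.png",im); np.savez(f"{n}0.npz",im=im,d=d,K=p["camera_matrix"],V=p["view"])
    print(n,np.round(p["camera_matrix"],2).tolist(),np.round(p["view"],4).tolist(),d.min(),d.max())
E
```

```text
time_s 0.0
qpos [1.232, 0.629, 0.038, 1.518, -0.027, 0.996, -0.02]
joint_vel [0.0, -0.003, 0.0, 0.001, 0.0, 0.001, -0.001]
joint_torque [0.0, -56.342, 1.226, -19.345, 0.011, 0.01, 0.0]
tool_pos [0.175, -0.626, 0.404]
tcp_rot [[0.963, 0.269, -0.001], [0.269, -0.963, 0.002], [-0.0, -0.002, -1.0]]
wrist_force [0.816, -0.344, 0.349]
wrist_torque [0.046, -0.017, 0.071]
finger_gap 0.086
scene [[383.07, 0.0, 255.76], [0.0, 383.07, 190.45], [0.0, 0.0, 1.0]] [[-0.8389, -0.5441, -0.0163, 0.4257], [-0.4089, 0.6496, -0.6409, 0.3324], [0.3593, -0.531, -0.7675, 0.7997], [0.0, 0.0, 0.0, 1.0]] 0.0 2.499365
top [[389.19, 0.0, 256.15], [0.0, 389.19, 192.55], [0.0, 0.0, 1.0]] [[-0.0136, -0.9999, -0.0103, -0.0228], [-0.996, 0.0145, -0.0886, 0.562], [0.0888, 0.0091, -0.996, 1.184], [0.0, 0.0, 0.0, 1.0]] 0.0 2.0452316
wrist [[297.32, 0.0, 256.69], [0.0, 297.32, 193.43], [0.0, 0.0, 1.0]] [[0.2698, -0.9629, -0.0019, -0.6495], [-0.9149, -0.2569, 0.3114, -0.0401], [-0.3003, -0.0823, -0.9503, 0.3805], [0.0, 0.0, 0.0, 1.0]] 0.0 1.646238
```

View pics/scene0.png

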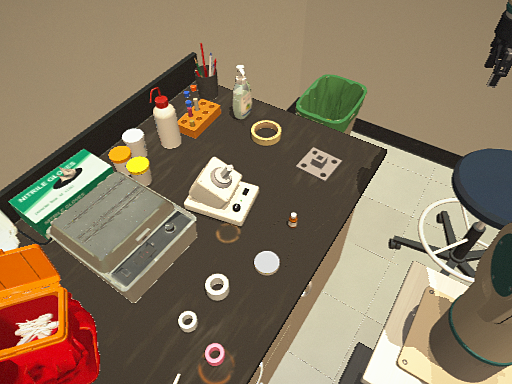

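View pics/top0.png

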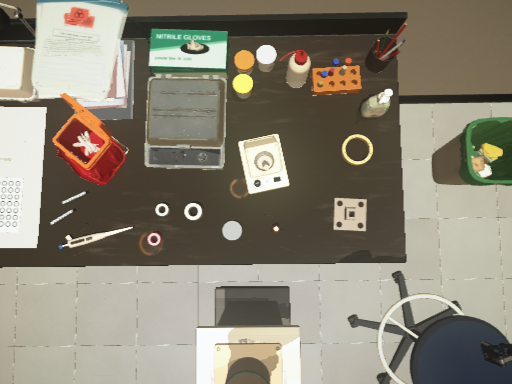

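View pics/wrist0.png

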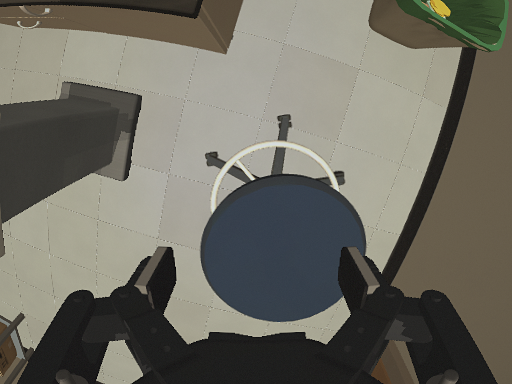

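The pictures show three rings that could be the spacer. In the top view they are a small white ring at (162,210), a larger white ring at (193,211) and a pink one at (154,239). The small white one fits: it is not pink and is the smaller of the white pair. I'll confirm it in a crop and measure it.

```bash
cat > h.py <<'E'
import numpy as np,cv2
def load(n):
    z=np.load(n); return z["im"],z["d"],z["K"],z["V"]
def cloud(d,K,V,fish=False):
    H,W=d.shape; u,v=np.meshgrid(np.arange(W),np.arange(H))
    x=(u-K[0,2])/K[0,0]; y=(v-K[1,2])/K[1,1]
    if fish:
        r=np.hypot(x,y)+1e-9; t=np.tan(np.minimum(r,1.5))/r; x=x*t;y=y*t
    P=np.stack([x*d,y*d,d],-1)
    return (P-V[:3,3])@V[:3,:3]   # R^T (p-t)
def proj(P,K,V,fish=False):
    p=np.asarray(P)@V[:3,:3].T+V[:3,3]
    x=p[...,0]/p[...,2];y=p[...,1]/p[...,2]
    if fish:
        r=np.hypot(x,y)+1e-12; t=np.arctan(r)/r; x=x*t;y=y*t
    return np.stack([K[0,0]*x+K[0,2],K[1,1]*y+K[1,2]],-1)
E
python3 - <<'E'
from h import *
im,d,K,V=load("top0.npz"); C=cloud(d,K,V)
im2,d2,K2,V2=load("scene0.npz"); C2=cloud(d2,K2,V2)
cv2.imwrite("pics/crop_t.png",cv2.resize(im[120:260,140:400],None,fx=3,fy=3,interpolation=cv2.INTER_CUBIC))
cv2.imwrite("pics/crop_s.png",cv2.resize(im2[140:384,160:360],None,fx=3,fy=2.4,interpolation=cv2.INTER_CUBIC)[:600])
def comp(C,d,im,box,zmin,name):
    x0,y0,x1,y1=box
    c=C[y0:y1,x0:x1].reshape(-1,3); c=c[(d[y0:y1,x0:x1].ravel()>0)]
    c=c[c[:,2]>zmin]
    print(name,len(c),"mean",c.mean(0).round(4),"min",c.min(0).round(4),"max",c.max(0).round(4), "mid",((c.min(0)+c.max(0))/2).round(4),"zmed",np.median(c[:,2]).round(4))
comp(C,d,im,(150,198,173,222),0.008,"small")
comp(C,d,im,(178,197,208,226),0.008,"large")
comp(C,d,im,(143,228,166,252),0.008,"pink")
comp(C,d,im,(325,190,375,240),0.003,"carrier")
comp(C,d,im,(325,190,375,240),0.02,"hub")
comp(C,d,im,(218,218,246,244),0.006,"petri")
comp(C,d,im,(268,220,285,236),0.02,"vial")
comp(C,d,im,(235,130,295,198),0.01,"rot")
comp(C2,d2,im2,(174,306,200,336),0.008,"small s")
comp(C2,d2,im2,(202,270,233,303),0.008,"large s")
comp(C2,d2,im2,(200,340,228,368),0.008,"pink s")
comp(C2,d2,im2,(292,145,346,183),0.003,"carrier s")
comp(C2,d2,im2,(310,145,330,168),0.02,"hub s")
comp(C2,d2,im2,(285,208,300,228),0.02,"vial s")
# bench level
for nm,Cx,b in (("t",C,(300,180,320,200)),("s",C2,(235,300,260,330))): 
    print(nm,np.median(Cx[b[1]:b[3],b[0]:b[2]].reshape(-1,3),0).round(4))
E
```

```text
small 113 mean [0.5137 0.261  0.023 ] min [0.49   0.2376 0.0082] max [0.541  0.2944 0.032 ] mid [0.5155 0.266  0.0201] zmed 0.0248
large 194 mean [0.5067 0.163  0.0313] min [0.4821 0.1371 0.008 ] max [0.5316 0.1907 0.0401] mid [0.5068 0.1639 0.024 ] zmed 0.0332
pink 112 mean [0.4236 0.2851 0.0235] min [0.4041 0.2666 0.0083] max [0.441  0.3048 0.0304] mid [0.4226 0.2857 0.0193] zmed 0.0245
carrier 1257 mean [ 0.4916 -0.3214  0.0088] min [ 0.413  -0.4003  0.003 ] max [ 0.5677 -0.2441  0.0368] mid [ 0.4903 -0.3222  0.0199] zmed 0.0066
hub 116 mean [ 0.4917 -0.3219  0.0308] min [ 0.4752 -0.3403  0.0202] max [ 0.5098 -0.3048  0.0368] mid [ 0.4925 -0.3225  0.0285] zmed 0.031
petri 312 mean [0.4466 0.0459 0.014 ] min [0.4061 0.0061 0.0061] max [0.4813 0.0873 0.0207] mid [0.4437 0.0467 0.0134] zmed 0.0143
vial 41 mean [ 0.451  -0.089   0.0402] min [ 0.442  -0.0992  0.0218] max [ 0.4605 -0.0807  0.0526] mid [ 0.4512 -0.0899  0.0372] zmed 0.0391
rot 2249 mean [ 0.644  -0.0547  0.0735] min [ 0.5598 -0.1331  0.0138] max [0.7448 0.0211 0.1604] mid [ 0.6523 -0.056   0.0871] zmed 0.0822
small s 245
[... 184 characters left out ...]
08 ] max [0.5336 0.1918 0.0352] mid [0.5067 0.1651 0.0216] zmed 0.0306
pink s 265 mean [0.4219 0.2877 0.0216] min [0.4032 0.2673 0.0081] max [0.4419 0.3063 0.0282] mid [0.4226 0.2868 0.0182] zmed 0.0233
carrier s 718 mean [ 0.4923 -0.3168  0.0096] min [ 0.4405 -0.4039  0.003 ] max [ 0.5463 -0.229   0.0341] mid [ 0.4934 -0.3164  0.0186] zmed 0.0058
hub s 117 mean [ 0.4928 -0.3198  0.0276] min [ 0.4763 -0.3414  0.0201] max [ 0.5107 -0.3037  0.0341] mid [ 0.4935 -0.3225  0.0271] zmed 0.0284
vial s 75 mean [ 0.4497 -0.0849  0.0356] min [ 0.4398 -0.0964  0.0217] max [ 0.4628 -0.0768  0.0481] mid [ 0.4513 -0.0866  0.0349] zmed 0.0343
t [ 0.571  -0.1995  0.0013]
s [ 4.163e-01  1.768e-01 -3.000e-04]
```

View pics/crop_t.png

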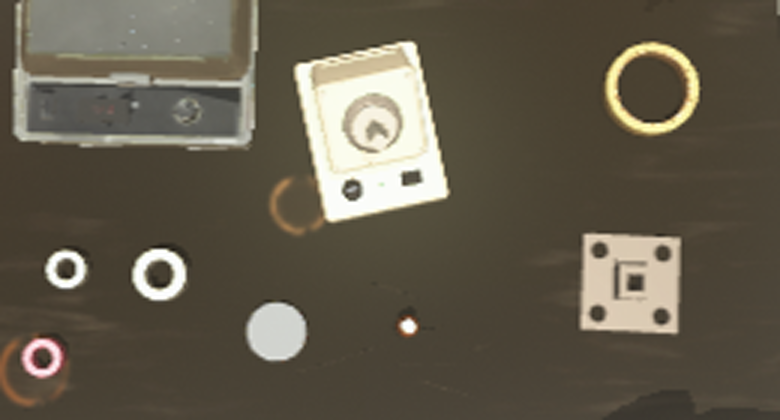

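View pics/crop_s.png

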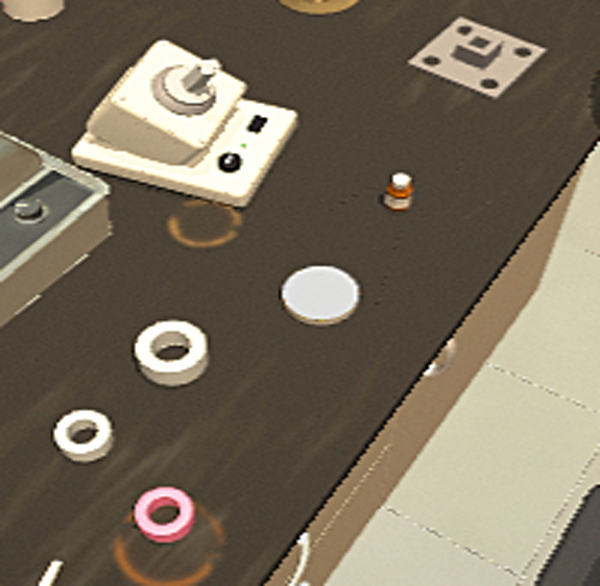

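The crops confirm it. The small white ring at (67,268) in the top crop is about 40 mm across and 24 mm high, centred near (0.513, 0.263). The larger one is about 52 mm. Next I'll work out the camera-in-tool geometry, the rotator pose and a row planner.

```bash
cat >> h.py <<'E'
from scipy.spatial.transform import Rotation as Ro
def plan(p0,R0,p1,R1,n,rows=True):
    """rows of slide (tool axes at row start) / twist deg"""
    R0=Ro.from_matrix(R0);R1=Ro.from_matrix(R1); w=(R0.inv()*R1).as_rotvec()
    p=np.array(p0,float);R=R0; sl=[]
    for k in range(n):
        pn=p0+(np.array(p1)-p0)*(k+1)/n
        sl.append(np.round(R.inv().apply(pn-p),4)); p=p+R.apply(sl[-1])
        R=R*Ro.from_rotvec(np.deg2rad(np.round(np.rad2deg(w/n),2)))
    tw=np.round(np.rad2deg(w/n),2)
    print("slide",[s.tolist() for s in sl]); print("twist",tw.tolist(),"end",p.round(4))
def frame(z,y):
    z=np.array(z,float);z/=np.linalg.norm(z);y=np.array(y,float);y-=z*(y@z);y/=np.linalg.norm(y)
    return np.stack([np.cross(y,z),y,z],1)
def snap(n,tag):
    from plant import viewer,status
    o=status.get_obs(); p=viewer.camera_params(n); im,d=viewer.capture(n)
    np.savez(f"{tag}.npz",im=im,d=d,K=p["camera_matrix"],V=p["view"],tp=o["tool_pos"],tr=o["tcp_rot"]); cv2.imwrite(f"pics/{tag}.png",im)
    return im,d,p["camera_matrix"],p["view"],o
E
python3 - <<'E'
from h import *
z=np.load("wrist0.npz");V=z["V"];R=np.array([[0.963,0.269,-0.001],[0.269,-0.963,0.002],[0,-0.002,-1]]);p=np.array([.175,-.626,.404])
c=-V[:3,:3].T@V[:3,3]; print("cam in tool",(R.T@(c-p)).round(4)); print("cam axes in tool (cols)",(R.T@V[:3,:3].T).round(3))
im,d,K,V=load("top0.npz"); C=cloud(d,K,V)
im2,d2,K2,V2=load("scene0.npz"); C2=cloud(d2,K2,V2)
for C,d in((C,d),(C2,d2)):
    q=C[d>0]; m=(abs(q[:,0]-.65)<.1)&(abs(q[:,1]+.055)<.08)
    q=q[m]
    # tilted plane RANSAC
    rng=np.random.default_rng(0);h=q[(q[:,2]>.06)&(q[:,2]<.2)];best=0
    for _ in range(3000):
        a=h[rng.choice(len(h),3,False)];n=np.cross(a[1]-a[0],a[2]-a[0]);l=np.linalg.norm(n)
        if l<1e-6:continue
        n/=l; n*=np.sign(n[2]) if n[2] else 1
        if abs(n[2]-np.cos(np.pi/6))>.06: continue
        s=(abs((h-a[0])@n)<.002).sum()
        if s>best:best=s;bn=n;ba=a[0]
    i=h[abs((h-ba)@bn)<.003];c=i.mean(0);n=np.linalg.svd(i-c)[2][2];n*=np.sign(n[2])
    print(len(h),len(i),"c",c.round(4),"n",n.round(4),"tilt",np.rad2deg(np.arccos(n[2])).round(1),"az",np.rad2deg(np.arctan2(n[1],n[0])).round(1))
    t=(q-c)@n
    for lo,hi in((.006,.0105),(.0105,.017),(.02,.07)):
        g=q[(t>lo)&(t<hi)]; e=g-np.outer((g-c)@n,n)
        print(lo,len(g),e.mean(0).round(4) if len(g) else 0, g.max(0).round(4) if len(g) else 0)
E
```

```text
cam in tool [0.0808 0.0002 0.0311]
cam axes in tool (cols) [[ 0.001 -0.95  -0.311]
 [ 1.     0.001  0.   ]
 [-0.    -0.311  0.95 ]]
1250 577 c [ 0.6523 -0.0543  0.104 ] n [-0.482  -0.0865  0.8719] tilt 29.3 az -169.8
0.006 70 [ 0.6535 -0.0546  0.1046] [ 0.6701 -0.0292  0.1215]
0.0105 110 [ 0.6529 -0.0538  0.1044] [ 0.6634 -0.0323  0.1267]
0.02 53 [ 0.6515 -0.0554  0.1034] [ 0.6462 -0.0495  0.1604]
1525 676 c [ 0.6497 -0.0472  0.1005] n [-0.4907 -0.096   0.866 ] tilt 30.0 az -168.9
0.006 78 [ 0.6479 -0.0444  0.0999] [ 0.6701 -0.0258  0.1206]
0.0105 143 [ 0.6494 -0.0494  0.1001] [ 0.6624 -0.033   0.1244]
0.02 97 [ 0.6494 -0.0512  0.0999] [ 0.6445 -0.0463  0.1594]
```

Run:
```python
from h import *
from plant import status
o=status.get_obs()
n=np.array([-.491,-.092,.866]);n/=np.linalg.norm(n)
plan(o["tool_pos"],o["tcp_rot"],np.array([.644,-.054,.114])+.28*n,frame(-n,[.184,-.983,0]),16)
```

```text
slide [[0.0291, -0.0273, 0.003], [0.0289, -0.0274, 0.0039], [0.0286, -0.0276, 0.0048], [0.0283, -0.0278, 0.0057], [0.0279, -0.0279, 0.0066], [0.0275, -0.0281, 0.0074], [0.0272, -0.0282, 0.0083], [0.0267, -0.0284, 0.0091], [0.0262, -0.0286, 0.0099], [0.0257, -0.0287, 0.0107], [0.0252, -0.0289, 0.0115], [0.0247, -0.029, 0.0123], [0.0241, -0.0292, 0.013], [0.0235, -0.0293, 0.0138], [0.0229, -0.0295, 0.0145], [0.0222, -0.0296, 0.0151]]
twist [-0.09, 1.87, 0.31] end [ 0.5064 -0.0798  0.3566]
```

Request:
apply_moves(gripper=[1, 1, 1, 1, 1, 1, 1, 1], slide=[[0.029, -0.0273, 0.003], [0.029, -0.0274, 0.004], [0.0286, -0.0276, 0.005], [0.0283, -0.0278, 0.006], [0.028, -0.028, 0.0065], [0.0275, -0.028, 0.0075], [0.027, -0.028, 0.008], [0.0267, -0.0284, 0.009]], twist=[[-0.1, 1.87, 0.3], [-0.1, 1.87, 0.3], [-0.1, 1.87, 0.3], [-0.1, 1.87, 0.3], [-0.1, 1.87, 0.3], [-0.1, 1.87, 0.3], [-0.1, 1.87, 0.3], [-0.1, 1.87, 0.3]])

```text
time_s: 1.15
tool_pos: [0.3412, -0.352, 0.3802]
tcp_rot: [[0.94, 0.227, 0.254], [0.221, -0.974, 0.051], [0.259, 0.008, -0.966]]
wrist_force: [1.1, -0.4, 0.2]
finger_gap: 0.0854
```

Request:
apply_moves(gripper=[1, 1, 1, 1, 1, 1, 1, 1], slide=[[0.0262, -0.0286, 0.01], [0.0257, -0.0287, 0.0107], [0.0252, -0.029, 0.0115], [0.0247, -0.029, 0.0123], [0.024, -0.029, 0.013], [0.0235, -0.0293, 0.0138], [0.023, -0.0295, 0.0145], [0.0222, -0.0296, 0.015]], twist=[[-0.1, 1.87, 0.3], [-0.1, 1.87, 0.3], [-0.1, 1.87, 0.3], [-0.1, 1.87, 0.3], [-0.1, 1.87, 0.3], [-0.1, 1.87, 0.3], [-0.1, 1.87, 0.3], [-0.1, 1.87, 0.3]])

```text
time_s: 2.15
tool_pos: [0.5004, -0.0994, 0.3648]
tcp_rot: [[0.868, 0.193, 0.458], [0.168, -0.981, 0.095], [0.467, -0.005, -0.884]]
wrist_force: [-0.4, -0.2, 0.1]
finger_gap: 0.0855
```

Run:
```python
from h import *
im,d,K,V,o=snap("wrist","w1")
print(o["tool_pos"].round(4) if hasattr(o["tool_pos"],"round") else o["tool_pos"],np.round(o["joint_vel"],3),np.round(o["qpos"],2))
cv2.imwrite("pics/w1c.png",cv2.resize(im[80:300,150:370],None,fx=2.7,fy=2.7,interpolation=cv2.INTER_CUBIC))
```

```text
[ 0.5004 -0.0994  0.3648] [-0.993  0.057  0.454 -0.282  0.    -0.006 -0.431] [ 0.17  0.43  0.04  2.16 -1.1   0.23 -0.13]
```

View pics/w1.png

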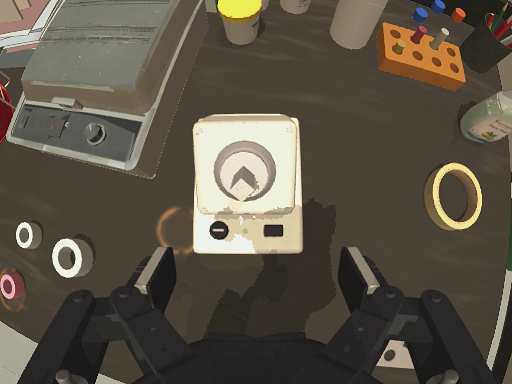

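View pics/w1c.png

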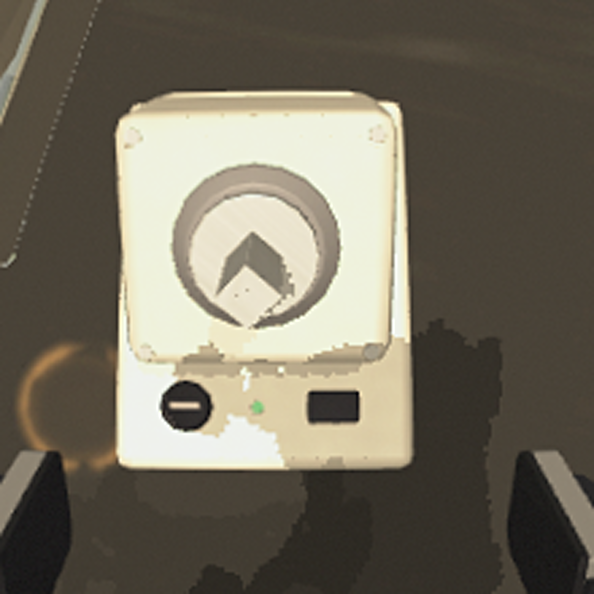

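The wrist view shows the rotator at (245,190) with the square shaft's corner pointing up and down, so it is turned about 45° to the tool. In the crop the shaft end is at (248,295). q5 and q6 are at their range limits here, so I'll fit a kinematic model before going further.

Run:
```python
from h import *
from plant import status
o=status.get_obs()
for k in("time_s","qpos","joint_vel","tool_pos","tcp_rot"):print(k,np.round(o[k],4).tolist())
z=np.load("w1.npz");C=cloud(z["d"],z["K"],z["V"],True);d=z["d"]
q=C[80:270,180:320].reshape(-1,3);q=q[d[80:270,180:320].ravel()>0]
h=q[(q[:,2]>.06)&(q[:,2]<.2)]
n0=np.array([-.491,-.092,.866])
t=h@n0;hist,e=np.histogram(t,60);print(e[hist.argmax()])
i=h[abs(t-e[hist.argmax()])<.006]
for _ in range(5):
    c=i.mean(0);n=np.linalg.svd(i-c)[2][2];n*=np.sign(n[2]);i=h[abs((h-c)@n)<.002]
print(len(i),c.round(4),n.round(4),"tilt",np.rad2deg(np.arccos(n[2])).round(2),"az",np.rad2deg(np.arctan2(n[1],n[0])).round(2))
t=(q-c)@n
print(np.histogram(t,np.arange(-.004,.08,.004)))
```

```text
time_s 2.2
qpos [0.1664, 0.4289, 0.0378, 2.1499, -1.0994, 0.235, -0.1301]
joint_vel [0.0835, -0.0118, -0.0857, 0.0154, -0.0014, 0.0147, 0.0529]
tool_pos [0.5039, -0.0931, 0.366]
tcp_rot [[0.8641, 0.2047, 0.4597], [0.1765, -0.9788, 0.104], [0.4713, -0.0087, -0.8819]]
-0.22755455161484922
5679 [ 0.653  -0.0569  0.102 ] [-0.4875 -0.0982  0.8676] tilt 29.82 az -168.61
(array([3111, 3223,  789,  240, 1163,   30,   25,   25,   27,   28,   33,
         30,   36,   31,   67,   90,   98,   79,    0,    0]), array([-0.004,  0.   ,  0.004,  0.008,  0.012,  0.016,  0.02 ,  0.024,
        0.028,  0.032,  0.036,  0.04 ,  0.044,  0.048,  0.052,  0.056,
        0.06 ,  0.064,  0.068,  0.072,  0.076]))
```

```bash
cat > kin.py <<'E'
import numpy as np, itertools
from scipy.spatial.transform import Rotation as Ro
D=[([1.232,0.629,0.038,1.518,-0.027,0.996,-0.02],[.175,-.626,.404],[[0.963,0.269,-0.001],[0.269,-0.963,0.002],[0,-0.002,-1]]),
([0.1664,0.4289,0.0378,2.1499,-1.0994,0.235,-0.1301],[0.5039,-0.0931,0.366],[[0.8641,0.2047,0.4597],[0.1765,-0.9788,0.104],[0.4713,-0.0087,-0.8819]])]
def rots(q,s):
    R=Ro.identity();out=[]
    for i,a in enumerate(q):
        R=R*Ro.from_euler("zyzyzyz"[i],s[i]*a); out.append(R)
    return out
if __name__=="__main__":
    for s in itertools.product([1,-1],repeat=4):
        S=[s[0],1,s[1],1,s[2],1,s[3]]
        off=[rots(q,S)[-1].inv()*Ro.from_matrix(R) for q,_,R in D]
        e=(off[0].inv()*off[1]).magnitude()
        print(S,round(e,3),off[0].as_matrix().round(2).tolist() if e<.1 else "")
E
python3 kin.py
```

```text
[1, 1, 1, 1, 1, 1, 1] 0.279 
[1, 1, 1, 1, 1, 1, -1] 0.208 
[1, 1, 1, 1, -1, 1, 1] 1.968 
[1, 1, 1, 1, -1, 1, -1] 2.187 
[1, 1, -1, 1, 1, 1, 1] 0.324 
[1, 1, -1, 1, 1, 1, -1] 0.248 
[1, 1, -1, 1, -1, 1, 1] 1.955 
[1, 1, -1, 1, -1, 1, -1] 2.174 
[-1, 1, 1, 1, 1, 1, 1] 2.367 
[-1, 1, 1, 1, 1, 1, -1] 2.151 
[-1, 1, 1, 1, -1, 1, 1] 0.214 
[-1, 1, 1, 1, -1, 1, -1] 0.068 [[-0.06, -1.0, -0.0], [1.0, -0.06, -0.05], [0.04, -0.0, 1.0]]
[-1, 1, -1, 1, 1, 1, 1] 2.374 
[-1, 1, -1, 1, 1, 1, -1] 2.159 
[-1, 1, -1, 1, -1, 1, 1] 0.219 
[-1, 1, -1, 1, -1, 1, -1] 0.002 [[-0.0, -1.0, 0.0], [1.0, -0.0, -0.0], [0.0, 0.0, 1.0]]
```

Run:
```python
from kin import *
S=[-1,1,-1,1,-1,1,-1]
A=[];b=[]
for q,p,R in D:
    r=rots(q,S); z=[0,0,1]
    A.append(np.stack([z,r[2].apply(z),r[4].apply(z),r[6].apply(z)],1)); b+=p
A=np.vstack(A);b=np.array(b)
x,res,rk,sv=np.linalg.lstsq(A,b,rcond=None);print(x,res,sv,(A@x-b).round(4))
# with Kinova-like y offset
Y=np.concatenate([rots(q,S)[0].apply([0,1,0]) for q,_,_ in D])[:,None]
x,res,rk,sv=np.linalg.lstsq(np.hstack([A,Y]),b,rcond=None);print(x,res,sv)
```

```text
[0.31455702 0.55827744 0.38982253 0.14688132] [0.00142216] [2.50919912 1.23959447 0.39650296 0.10055208] [ 0.0288  0.0034  0.0029 -0.0046  0.0233 -0.0029]
[ 0.33681556  0.55806571  0.38221623  0.17596015 -0.02813482] [4.08953046e-07] [2.50941535 1.42058937 1.23860672 0.37487675 0.10040544]
```

```bash
cat >> kin.py <<'E'
S=[-1,1,-1,1,-1,1,-1]
LO=np.array([-3.06,-.37,-1.25,.18,-1.1,.23,-2.94]);HI=np.array([3.06,2.12,1.32,2.47,4.24,1.98,2.94])
X=[0.3368,0.5581,0.3822,0.17596,-0.0281]
OFF=Ro.from_euler("z",np.pi/2)
def fk(q):
    r=rots(q,S);z=[0,0,1]
    p=np.array([0,0,X[0]])+X[1]*r[2].apply(z)+X[2]*r[4].apply(z)+X[3]*r[6].apply(z)+X[4]*r[0].apply([0,1,0])
    return p,r[6]*OFF
from scipy.optimize import least_squares
def ik(p,R,seeds=60,rng=np.random.default_rng(1),q0=None):
    sols=[];R=Ro.from_matrix(R);m=.02
    def f(q):
        a,b=fk(q); return np.r_[(a-p)*10,(R.inv()*b).as_rotvec()]
    for k in range(seeds):
        s=q0 if q0 is not None else rng.uniform(LO+m,HI-m); s=np.clip(s,LO+m+1e-3,HI-m-1e-3)
        r=least_squares(f,s,bounds=(LO+m,HI-m),max_nfev=60)
        if np.abs(r.fun).max()<2e-3: sols.append(r.x)
        if q0 is not None: break
    return np.array(sols)
E
python3 - <<'E'
from kin import *; from h import frame
n=np.array([-.4875,-.0982,.8676]);n/=np.linalg.norm(n)
c=np.array([.653,-.0569,.102])
seat=c+.014*n; print(seat)
h=np.cross([0,0,1],n);h/=np.linalg.norm(h);u=np.cross(n,h)
for al in (30,20,10):
  for psi in (0,45,-45):
    # jaw dir
    y=-(np.cos(np.deg2rad(psi))*h+np.sin(np.deg2rad(psi))*u)
    for sg in (1,-1):
        R=frame(-n,sg*-y if 0 else sg*y)
        # rotate tool about horizontal h to reduce tilt
        R=(Ro.from_rotvec(np.deg2rad(30-al)*h*-1)).as_matrix()@R
        gp=seat+.024*n; p=gp-.155*R[:,2]
        s=ik(p,R,40)
        print(al,psi,sg,"z",R[:,2].round(2),len(s))
        if len(s):
            mar=np.minimum(s-LO,HI-s).min(1); 
            for k in np.argsort(-mar)[:2]: print("   ",mar[k].round(2),s[k].round(2))
E
```

```text
[ 0.6461751  -0.05827478  0.11414622]
30 0 1 z [ 0.49  0.1  -0.87] 17
    0.21 [ 0.69  0.85 -0.88  2.07  1.83  0.44  0.22]
    0.17 [ 0.78  0.96 -1.08  2.06  1.79  0.62  0.32]
30 0 -1 z [ 0.49  0.1  -0.87] 9
    0.04 [ 0.71  0.87 -0.91  2.07  1.82  0.47 -2.9 ]
    0.03 [0.06 0.66 0.11 2.11 4.2  0.26 0.8 ]
30 45 1 z [ 0.49  0.1  -0.87] 19
    0.24 [ 0.71  0.87 -0.91  2.07  1.82  0.47  1.03]
    0.13 [ 0.64  0.81 -0.77  2.07  1.87  0.36  0.94]
30 45 -1 z [ 0.49  0.1  -0.87] 17
    0.23 [ 0.76  0.93 -1.02  2.07  1.8   0.57 -2.06]
    0.08 [ 0.59  0.78 -0.7   2.08  1.92  0.31 -2.27]
30 -45 1 z [ 0.49  0.1  -0.87] 11
    0.22 [ 0.76  0.93 -1.03  2.07  1.8   0.57 -0.49]
    0.2 [ 0.77  0.94 -1.05  2.06  1.8   0.59 -0.48]
30 -45 -1 z [ 0.49  0.1  -0.87] 11
    0.16 [ 0.79  0.97 -1.09  2.06  1.79  0.64  2.68]
    0.03 [0.06 0.66 0.11 2.11 4.21 0.26 0.01]
20 0 1 z [ 0.33  0.07 -0.94] 19
    0.25 [ 0.7   0.91 -1.    1.92  1.33  0.65  0.71]
    0.16 [ 0.74  0.96 -1.09  1.92  1.38  0.74  0.68]
20 0 -1 z [ 0.33  0.07 -0.94] 13
    0.34 [ 0.66  0.86 -0.91  1.93  1.27  0.58 -2.4 ]
    0.27 [ 0.6   
[... 728 characters left out ...]
.28]
10 0 -1 z [ 0.17  0.03 -0.99] 6
    0.34 [ 0.39  0.75 -0.51  1.79  0.59  0.57 -1.82]
    0.31 [ 0.34  0.73 -0.42  1.79  0.48  0.54 -1.73]
10 45 1 z [ 0.17  0.03 -0.99] 23
    0.4 [ 0.47  0.79 -0.65  1.78  0.73  0.63  1.98]
    0.38 [ 0.45  0.78 -0.61  1.78  0.7   0.61  2.01]
10 45 -1 z [ 0.17  0.03 -0.99] 17
    0.47 [ 0.53  0.83 -0.77  1.78  0.85  0.7  -1.26]
    0.38 [ 0.44  0.78 -0.6   1.78  0.68  0.61 -1.12]
10 -45 1 z [ 0.17  0.03 -0.99] 17
    0.46 [ 0.53  0.83 -0.76  1.78  0.85  0.69  0.32]
    0.44 [ 0.51  0.81 -0.72  1.78  0.81  0.67  0.35]
10 -45 -1 z [ 0.17  0.03 -0.99] 6
    0.27 [-0.05  0.69  0.2   1.82 -0.37  0.5  -1.75]
    0.25 [ 0.15  0.69 -0.11  1.81  0.06  0.48 -2.14]
```

Run:
```python
from h import *; from kin import ik,LO,HI,fk
from plant import status
o=status.get_obs()
ring=np.array([.514,.263]);az=np.arctan2(ring[1],ring[0]);r=np.array([np.cos(az),np.sin(az)])
b=np.deg2rad(18);d=np.r_[-np.sin(b)*r,-np.cos(b)]
R=frame(d,[r[1],-r[0],0])
p=np.r_[ring,.016]-.164*d; pre=p-.08*d
print(p,pre);print(R.round(3))
for P in(pre,p): print(ik(P,R,1,q0=np.array([-.5,.6,.04,1.5,0,1.2,0])).round(2))
plan(o["tool_pos"],o["tcp_rot"],pre,R,16)
```

```text
[0.55911587 0.28608458 0.17197327] [0.58112361 0.29734535 0.24805779]
[[ 0.847  0.456 -0.275]
 [ 0.433 -0.89  -0.141]
 [-0.309  0.    -0.951]]
[[-0.7   0.92  0.35  1.48 -0.3   1.12 -1.36]]
[[-0.42  0.98 -0.16  1.55  0.14  0.94 -1.73]]
slide [[0.005, -0.0228, 0.0113], [0.006, -0.0228, 0.011], [0.0068, -0.0226, 0.0107], [0.0078, -0.0225, 0.0103], [0.0087, -0.0223, 0.01], [0.0096, -0.0222, 0.0095], [0.0104, -0.0219, 0.009], [0.0112, -0.0218, 0.0086], [0.012, -0.0216, 0.0079], [0.0128, -0.0214, 0.0074], [0.0134, -0.0211, 0.0067], [0.0142, -0.0209, 0.006], [0.0148, -0.0207, 0.0054], [0.0153, -0.0203, 0.0046], [0.016, -0.0202, 0.0038], [0.0164, -0.0198, 0.003]]
twist [0.05, -2.87, -0.98] end [0.5811 0.2974 0.2481]
```

Request:
apply_moves(gripper=[1, 1, 1, 1, 0.8, 0.8, 0.8, 0.8], slide=[[0.005, -0.023, 0.0113], [0.006, -0.023, 0.011], [0.007, -0.0226, 0.0107], [0.008, -0.0225, 0.0103], [0.0087, -0.0223, 0.01], [0.0096, -0.0222, 0.0095], [0.0104, -0.022, 0.009], [0.0112, -0.0218, 0.0086]], twist=[[0.05, -2.87, -0.98], [0.05, -2.87, -0.98], [0.05, -2.87, -0.98], [0.05, -2.87, -0.98], [0.05, -2.87, -0.98], [0.05, -2.87, -0.98], [0.05, -2.87, -0.98], [0.05, -2.87, -0.98]])

```text
time_s: 3.2
tool_pos: [0.5417, 0.096, 0.3054]
tcp_rot: [[0.943, 0.321, 0.087], [0.322, -0.947, 0.003], [0.083, 0.025, -0.996]]
wrist_force: [-0.1, 0.2, 0.2]
finger_gap: 0.0685
```

Run:
```python
from plant import status; import numpy as np
o=status.get_obs();print(np.round(o["qpos"],3),np.round(o["joint_vel"],2))
```

```text
[-0.611  0.682  0.592  1.946 -0.64   0.61  -0.856] [-0.43  0.31  0.21 -0.33  0.24  0.49 -0.47]
```

Request:
apply_moves(gripper=[0.8, 0.8, 0.8, 0.8, 0.8, 0.8, 0.8, 0.8], slide=[[0.012, -0.0216, 0.008], [0.0128, -0.0214, 0.0074], [0.0134, -0.021, 0.0067], [0.0142, -0.021, 0.006], [0.0148, -0.0207, 0.0054], [0.0153, -0.0203, 0.0046], [0.016, -0.02, 0.0038], [0.0164, -0.02, 0.003]], twist=[[0.05, -2.87, -0.98], [0.05, -2.87, -0.98], [0.05, -2.87, -0.98], [0.05, -2.87, -0.98], [0.05, -2.87, -0.98], [0.05, -2.87, -0.98], [0.05, -2.87, -0.98], [0.05, -2.87, -0.98]])

```text
time_s: 4.2
tool_pos: [0.5827, 0.2904, 0.2456]
tcp_rot: [[0.851, 0.444, -0.281], [0.421, -0.896, -0.142], [-0.315, 0.002, -0.949]]
wrist_force: [0.1, 0.8, 0.8]
finger_gap: 0.0686
```

Run:
```python
from h import *
from plant import viewer,status
viewer.capture("top")
im,d,K,V,o=snap("wrist","w2")
for k in("time_s","qpos","joint_vel","tool_pos","tcp_rot","finger_gap"):print(k,np.round(o[k],4).tolist())
```

```text
time_s 4.25
qpos [-0.8152, 0.9885, 0.6041, 1.4694, -0.5045, 1.1848, -1.1853]
joint_vel [-0.0093, -0.0305, -0.0169, 0.0857, -0.0228, -0.0928, 0.0527]
tool_pos [0.5824, 0.2947, 0.2438]
tcp_rot [[0.848, 0.4487, -0.2821], [0.4262, -0.8937, -0.1402], [-0.315, -0.0013, -0.9491]]
finger_gap 0.0683
```

View pics/w2.png

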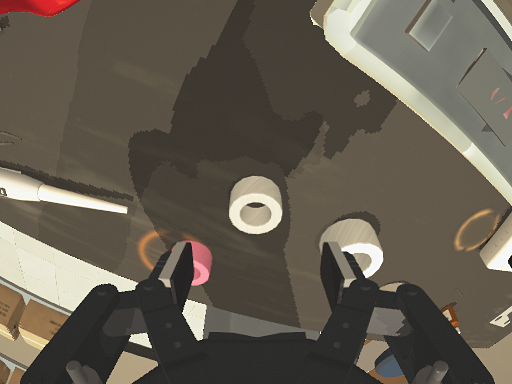

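The wrist view shows the small white ring at (256,208) between the open fingers, the larger one at (352,248), and the pink one at (195,263). I'll measure the ring and fingertips in this view.

Run:
```python
from h import *
im,d,K,V=load("w2.npz");C=cloud(d,K,V,True);z=np.load("w2.npz");tp,tr=z["tp"],z["tr"]
q=C[170:245,222:290].reshape(-1,3);dd=d[170:245,222:290].ravel();q=q[(dd>0)]
top=q[(q[:,2]>.021)&(q[:,2]<.03)&(np.hypot(q[:,0]-.514,q[:,1]-.263)<.03)]
print(len(top),np.median(top[:,2]),top.min(0),top.max(0),((top.min(0)+top.max(0))/2).round(4))
# circle fit outer edge of top
c=((top.min(0)+top.max(0))/2)[:2]
for _ in range(10):
    a=np.arctan2(top[:,1]-c[1],top[:,0]-c[0]);r=np.hypot(top[:,0]-c[0],top[:,1]-c[1]);E=[];
    for k in np.linspace(-np.pi,np.pi,25)[:-1]:
        m=(abs((a-k+np.pi)%(2*np.pi)-np.pi)<.15)
        if m.sum(): E.append(top[m][r[m].argmax()][:2])
    E=np.array(E);A=np.c_[2*E,np.ones(len(E))];s=np.linalg.lstsq(A,(E**2).sum(1),rcond=None)[0];c=s[:2]
print("circle",c.round(4),np.sqrt(s[2]+c@c).round(4))
print("bench",np.median(q[q[:,2]<.01][:,2]))
T=(C-tp)@tr
for nm,b in(("L",(120,235,195,310)),("R",(315,235,380,310))):
    g=T[b[1]:b[3],b[0]:b[2]].reshape(-1,3);g=g[(d[b[1]:b[3],b[0]:b[2]].ravel()>0)&(g[:,2]<.19)&(abs(g[:,1])<.08)]
    print(nm,"max z",np.percentile(g[:,2],[90,98,100]).round(4)); g2=g[g[:,2]>np.percentile(g[:,2],90)];print(g2.min(0).round(4),g2.max(0).round(4))
# two-view: pixel ray check of ring top center from wrist and top cam
```

```text
1278 0.023758755942447668 [0.49533542 0.24253193 0.02100247] [0.53482566 0.28166537 0.02543401] [0.5151 0.2621 0.0232]
circle [0.5152 0.2619] 0.0198
bench 5.4851459166420544e-05
L max z [0.1547 0.1617 0.1664]
[-0.0102 -0.047   0.1547] [ 0.0126 -0.0329  0.1664]
R max z [0.1553 0.1624 0.1664]
[-0.0102  0.0344  0.1554] [0.0124 0.0478 0.1664]
```

Run:
```python
from h import *
from plant import status
o=status.get_obs()
ring=np.array([.5152,.2619]);az=np.arctan2(ring[1],ring[0]);r=np.array([np.cos(az),np.sin(az)])
b=np.deg2rad(18);d=np.r_[-np.sin(b)*r,-np.cos(b)]
R=frame(d,[r[1],-r[0],0])
p=np.r_[ring,.016]-.1625*d
plan(o["tool_pos"],o["tcp_rot"],p,R,4)
```

```text
slide [[0.0002, -0.0006, 0.0193], [0.0002, -0.0007, 0.0194], [0.0001, -0.0006, 0.0193], [0.0001, -0.0007, 0.0193]]
twist [-0.03, 0.07, -0.08] end [0.5599 0.2847 0.1706]
```

Request:
apply_moves(gripper=[0.8, 0.8, 0.8, 0.8, 0.8, 0.8, 0.8, 0.8], slide=[[0, -0.0006, 0.018], [0, -0.0006, 0.018], [0, -0.0006, 0.018], [0, -0.0006, 0.012], [0, 0, 0.005], [0, 0, 0], [0, 0, 0], [0, 0, 0]], twist=[[0, 0, 0], [0, 0, 0], [0, 0, 0], [0, 0, 0], [0, 0, 0], [0, 0, 0], [0, 0, 0], [0, 0, 0]])

```text
time_s: 5.3
tool_pos: [0.562, 0.2819, 0.1793]
tcp_rot: [[0.852, 0.444, -0.278], [0.421, -0.896, -0.141], [-0.312, 0.003, -0.95]]
wrist_force: [-0.5, -0.4, 0.5]
finger_gap: 0.068
```

Run:
```python
from h import *
from plant import status
o=status.get_obs()
ring=np.array([.5152,.2619])
for k in("tool_pos","joint_vel"):print(np.round(o[k],4))
tp,tr=o["tool_pos"],o["tcp_rot"]
print("ring pt in tool",np.round(np.array(tr).T@(np.r_[ring,.016]-tp),4),"tip h",(np.array(tp)+.1705*np.array(tr)[:,2])[2])
```

```text
[0.562  0.2819 0.1793]
[ 0.0021  0.0011 -0.0019  0.004  -0.0002 -0.      0.0006]
ring pt in tool [ 0.0026 -0.0033  0.171 ] tip h 0.01729559466201583
```

Request:
apply_moves(gripper=[0.8, 0.8, 0.8, 0.8, 0.4, 0.2, 0.2, 0.2], slide=[[0.0026, -0.0033, 0.003], [0, 0, 0.0055], [0, 0, 0], [0, 0, 0], [0, 0, 0], [0, 0, 0], [0, 0, 0], [0, 0, 0]], twist=[[0, 0, 0], [0, 0, 0], [0, 0, 0], [0, 0, 0], [0, 0, 0], [0, 0, 0], [0, 0, 0], [0, 0, 0]], squeeze=60)

```text
time_s: 6.3
tool_pos: [0.5604, 0.2847, 0.1705]
tcp_rot: [[0.852, 0.444, -0.278], [0.421, -0.896, -0.141], [-0.312, 0.003, -0.95]]
wrist_force: [0.7, 0.7, 5.7]
finger_gap: 0.0378
```

Run:
```python
from h import *
im,d,K,V,o=snap("wrist","w3")
ring=np.array([.5152,.2619])
tp,tr=o["tool_pos"],np.array(o["tcp_rot"])
print(np.round(o["qpos"],2),o["finger_gap"],o["wrist_force"])
print("ring pt in tool",np.round(tr.T@(np.r_[ring,.012]-tp),4),"axis in tool",(tr.T@[0,0,1]).round(4))
```

```text
[-0.81  1.06  0.56  1.56 -0.56  1.03 -1.15] 0.03775874536950719 [0.73840711 0.7124886  5.74641051]
ring pt in tool [ 1.300e-03 -1.000e-04  1.664e-01] axis in tool [-0.3118  0.0026 -0.9501]
```

View pics/w3.png

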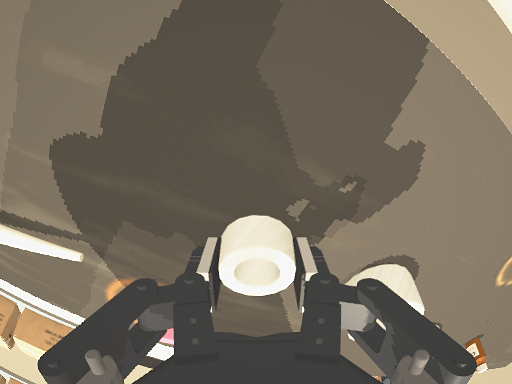

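The spacer is gripped, with the ring held between the pads at (257,255). Before moving I'll fit the spindle axis from the earlier views.

```bash
cat > spin.py <<'E'
from h import *
def fit(f,fish,n0=np.array([-.4875,-.0982,.8676]),c0=np.array([.653,-.0569,.102])):
    z=np.load(f);d=z["d"];C=cloud(d,z["K"],z["V"],fish)
    q=C[d>0];q=q[(np.linalg.norm(q-c0,axis=1)<.09)&(q[:,2]>.05)]
    c=c0;n=n0/np.linalg.norm(n0)
    for k in range(8):
        i=q[abs((q-c)@n)<(.008 if k<3 else .002)]
        c=i.mean(0);n=np.linalg.svd(i-c)[2][2];n*=np.sign(n[2])
    h=np.cross([0,0,1],n);h/=np.linalg.norm(h);u=np.cross(n,h)
    t=(q-c)@n;P=np.c_[(q-c)@h,(q-c)@u]
    tt=t[(t>.012)&(t<.018)];zd=np.median(tt)
    D=P[(t>.0125)&(t<.0165)&(np.linalg.norm(P,axis=1)<.04)]
    cc=(D.min(0)+D.max(0))/2
    T=P[(t>.06)&(t<.069)]
    def w(a):return (c+a[0]*h+a[1]*u)
    print(f,"n",n.round(4),"face",c.round(4),"disc h",zd.round(4),"disc span",(D.max(0)-D.min(0)).round(4),"centre(h,u)",cc.round(4),"tip",len(T))
    if len(T): 
        tm=(T.min(0)+T.max(0))/2; print("  tip(h,u) mean",T.mean(0).round(4),"mid",tm.round(4),"span",np.ptp(T,0).round(4),"t",np.median(t[(t>.06)&(t<.069)]).round(4)," world tip",(w(T.mean(0))+.064*n).round(4))
    print("  seat from disc",(w(cc)+.014*n).round(4))
    S=P[(t>.03)&(t<.052)&(np.linalg.norm(P,axis=1)<.04)]; return c,n,h,u,P,t
if __name__=="__main__":
    fit("w1.npz",True);fit("top0.npz",False);fit("scene0.npz",False)
E
python3 spin.py
```

```text
w1.npz n [-0.4875 -0.0982  0.8676] face [ 0.653  -0.0569  0.102 ] disc h 0.0143 disc span [0.0429 0.0435] centre(h,u) [-0.001  -0.0036] tip 177
  tip(h,u) mean [-0.0007 -0.0027] mid [-0.0014 -0.0034] span [0.0137 0.0132] t 0.0639  world tip [ 0.6194 -0.063   0.1562]
  seat from disc [ 0.6429 -0.0579  0.1124]
top0.npz n [-0.4786 -0.0923  0.8732] face [ 0.6524 -0.054   0.1039] disc h 0.0149 disc span [0.0403 0.0411] centre(h,u) [ 0.0009 -0.0013] tip 14
  tip(h,u) mean [ 0.002  -0.0036] mid [ 0.0027 -0.0038] span [0.0117 0.0148] t 0.0634  world tip [ 0.619  -0.0625  0.158 ]
  seat from disc [ 0.6447 -0.0564  0.1155]
scene0.npz n [-0.4926 -0.0957  0.865 ] face [ 0.6497 -0.0482  0.1004] disc h 0.0144 disc span [0.0425 0.0423] centre(h,u) [ 0.0048 -0.0009] tip 20
  tip(h,u) mean [ 0.0049 -0.0009] mid [ 0.004  -0.0006] span [0.0122 0.0142] t 0.0644  world tip [ 0.6183 -0.0593  0.1553]
  seat from disc [ 0.643  -0.0544  0.1121]
```

```bash
cat >> kin.py <<'E'
def jac(q):
    p,R=fk(q);J=np.zeros((6,7))
    for i in range(7):
        e=np.array(q,float);e[i]+=1e-5;a,b=fk(e);J[:3,i]=(a-p)/1e-5;J[3:,i]=(b*R.inv()).as_rotvec()/1e-5
    return J
def sim(q,p1,R1,n,sub=4,verb=True):
    q=np.array(q,float);p0,R0=fk(q);R1=Ro.from_matrix(R1);w=(R0.inv()*R1).as_rotvec()
    for k in range(n*sub):
        s=(k+1)/(n*sub);pt=p0+(p1-p0)*s;Rt=R0*Ro.from_rotvec(w*s)
        for _ in range(2):
            p,R=fk(q);e=np.r_[pt-p,(Rt*R.inv()).as_rotvec()];J=jac(q)
            act=np.ones(7,bool)
            for _ in range(3):
                Ja=J[:,act];dq=np.zeros(7);dq[act]=Ja.T@np.linalg.solve(Ja@Ja.T+1e-5*np.eye(6),e)
                v=act&((q+dq<LO+.005)|(q+dq>HI-.005))
                if not v.any():break
                act&=~v
            q=np.clip(q+dq,LO+.005,HI-.005)
        if verb and (k+1)%(4*sub)==0:
            p,R=fk(q);print(k//sub+1,q.round(2),"err mm",(1e3*np.linalg.norm(pt-p)).round(1),np.rad2deg((Rt*R.inv()).magnitude()).round(1))
    return q
E
python3 - <<'E'
from kin import *; from h import frame
n=np.array([-.491,-.092,.866]);n/=np.linalg.norm(n)
q=sim(D[0][0],np.array([.644,-.054,.114])+.28*n,frame(-n,[.184,-.983,0]),16)
print("actual",D[1][0])
sim(D[1][0],np.array([.5824,.2947,.2438]),np.array([[0.848,0.4487,-0.2821],[0.4262,-0.8937,-0.1402],[-0.315,-0.0013,-0.9491]]),16)
print("actual [-.815 .989 .604 1.469 -.50 1.185 -1.185]")
E
```

```text
4 [ 1.11  0.5  -0.05  1.82 -0.14  0.79 -0.16] err mm 0.0 0.0
8 [ 0.94  0.43 -0.16  2.03 -0.29  0.57 -0.31] err mm 0.0 0.0
12 [ 0.71  0.42 -0.28  2.15 -0.44  0.3  -0.48] err mm 0.0 0.0
16 [ 0.11  0.41  0.07  2.12 -1.05  0.24 -0.22] err mm 26.5 0.7
actual [0.1664, 0.4289, 0.0378, 2.1499, -1.0994, 0.235, -0.1301]
4 [-0.33  0.52  0.42  2.09 -0.8   0.38 -0.58] err mm 0.0 0.0
8 [-0.62  0.67  0.59  1.96 -0.64  0.61 -0.86] err mm 0.0 0.0
12 [-0.76  0.82  0.63  1.75 -0.55  0.88 -1.05] err mm 0.0 0.0
16 [-0.82  0.97  0.61  1.49 -0.5   1.19 -1.18] err mm 0.0 0.0
actual [-.815 .989 .604 1.469 -.50 1.185 -1.185]
```

```bash
cat > tgt.py <<'E'
from h import *
N=np.array([-.4875,-.0975,.8676]);N/=np.linalg.norm(N)
SEAT=np.array([.6435,-.0565,.1133])
H=np.cross([0,0,1],N);H/=np.linalg.norm(H);U=np.cross(N,H)   # H horizontal, U upslope?
def pose(M_tool,a_tool,y_tool_world,t,seat=None,n=None):
    """tool pose putting part-mid (tool coords) at seat+t*n, part axis a_tool along n, jaw along y_world"""
    n=N if n is None else n; seat=SEAT if seat is None else seat
    y=y_tool_world-n*(n@y_tool_world);y/=np.linalg.norm(y)
    a=a_tool/np.linalg.norm(a_tool);yt=np.array([0,1.,0]);yt-=a*(a@yt);yt/=np.linalg.norm(yt)
    A=np.stack([yt,np.cross(a,yt),a],1);B=np.stack([y,np.cross(n,y),n],1)
    R=B@A.T; return seat+t*n-R@M_tool,R
E
python3 - <<'E'
from tgt import *; from kin import *
from plant import status
o=status.get_obs();q=o["qpos"]
M=np.array([.0013,0,.1664]);a=np.array([-.3118,.0026,-.9501])
y=np.array([.184,-.983,0])
print("H",H,"U",U)
p,R=pose(M,a,-H if H[1]>0 else H,.092);print(p,R.round(3))
tp=o["tool_pos"];tr=o["tcp_rot"]
lift=np.array(tp)+[0,0,.08]
q1=sim(q,lift,np.array(tr),4);q2=sim(q1,p,R,12)
p2,R=pose(M,a,-H if H[1]>0 else H,.012);q3=sim(q2,p2,R,8)
E
```

```text
H [ 0.19611614 -0.98058068  0.        ] U [0.85079763 0.17015953 0.49718119]
[ 0.56438312 -0.07190307  0.35583557] [[ 0.961  0.195  0.198]
 [ 0.191 -0.981  0.037]
 [ 0.202  0.002 -0.979]]
4 [-0.84  0.94  0.61  1.56 -0.5   1.14 -1.18] err mm 0.0 0.0
4 [-0.73  0.8   0.65  1.77 -0.53  0.91 -1.03] err mm 0.0 0.0
8 [-0.54  0.68  0.65  1.89 -0.58  0.73 -0.86] err mm 0.0 0.0
12 [-0.29  0.58  0.58  1.92 -0.68  0.63 -0.65] err mm 0.0 0.0
4 [-0.26  0.65  0.53  1.9  -0.74  0.59 -0.62] err mm 0.0 0.0
8 [-0.23  0.72  0.49  1.87 -0.78  0.55 -0.59] err mm 0.0 0.0
```

Run:
```python
from tgt import *
from plant import status
o=status.get_obs();tp=np.array(o["tool_pos"]);tr=np.array(o["tcp_rot"])
M=np.array([.0013,0,.1664]);a=np.array([-.3118,.0026,-.9501])
p,R=pose(M,a,H,.092)
lift=tp+[0,0,.1];plan(tp,tr,lift,tr,3);plan(lift,tr,p,R,11)
```

```text
slide [[-0.0104, 0.0001, -0.0317], [-0.0104, 0.0001, -0.0316], [-0.0104, 0.0001, -0.0317]]
twist [0.0, 0.0, 0.0] end [0.5604 0.2847 0.2705]
slide [[-0.0158, 0.0292, -0.0029], [-0.0149, 0.0296, -0.0037], [-0.0139, 0.03, -0.0044], [-0.0131, 0.0302, -0.005], [-0.012, 0.0306, -0.0057], [-0.011, 0.0308, -0.0063], [-0.01, 0.0311, -0.0068], [-0.0088, 0.0313, -0.0073], [-0.0078, 0.0315, -0.0078], [-0.0066, 0.0316, -0.0081], [-0.0055, 0.0318, -0.0085]]
twist [0.08, 2.69, 1.39] end [ 0.5643 -0.0719  0.3559]
```

Request:
apply_moves(gripper=[0.2, 0.2, 0.2, 0.2, 0.2, 0.2, 0.2, 0.2], slide=[[-0.0104, 0, -0.0317], [-0.0104, 0, -0.0317], [-0.0104, 0, -0.0317], [-0.0158, 0.0292, -0.003], [-0.015, 0.0296, -0.0037], [-0.014, 0.03, -0.0044], [-0.013, 0.0302, -0.005], [-0.012, 0.0306, -0.0057]], twist=[[0, 0, 0], [0, 0, 0], [0, 0, 0], [0.08, 2.69, 1.39], [0.08, 2.69, 1.39], [0.08, 2.69, 1.39], [0.08, 2.69, 1.39], [0.08, 2.69, 1.39]])

```text
time_s: 7.35
tool_pos: [0.5614, 0.1219, 0.3087]
tcp_rot: [[0.94, 0.333, -0.07], [0.33, -0.943, -0.046], [-0.081, 0.02, -0.997]]
wrist_force: [0.8, 0.3, -1.5]
finger_gap: 0.0374
```

Request:
apply_moves(gripper=[0.2, 0.2, 0.2, 0.2, 0.2, 0.2, 0.2, 0.2], slide=[[-0.011, 0.0308, -0.0063], [-0.01, 0.031, -0.0068], [-0.0088, 0.0313, -0.0073], [-0.0078, 0.0315, -0.0078], [-0.0066, 0.0316, -0.008], [-0.0055, 0.0318, -0.0085], [0, 0, 0], [0, 0, 0]], twist=[[0.08, 2.69, 1.39], [0.08, 2.69, 1.39], [0.08, 2.69, 1.39], [0.08, 2.69, 1.39], [0.08, 2.69, 1.39], [0.08, 2.69, 1.39], [0, 0, 0], [0, 0, 0]])

```text
time_s: 8.35
tool_pos: [0.5637, -0.0708, 0.355]
tcp_rot: [[0.961, 0.195, 0.196], [0.191, -0.981, 0.038], [0.199, 0.001, -0.98]]
wrist_force: [-0.4, 0.9, -0.7]
finger_gap: 0.0378
```

Run:
```python
from h import *
im,d,K,V,o=snap("wrist","w4")
print(np.round(o["qpos"],2),o["tool_pos"],np.round(o["joint_vel"],3),o["finger_gap"])
cv2.imwrite("pics/w4c.png",cv2.resize(im[90:300,150:360],None,fx=2.8,fy=2.8,interpolation=cv2.INTER_CUBIC))
```

```text
[-0.29  0.6   0.58  1.91 -0.69  0.63 -0.64] [ 0.56370246 -0.07082553  0.35497826] [-0.02   0.006 -0.01  -0.004 -0.001 -0.     0.001] 0.03779937913906235
```

View pics/w4c.png

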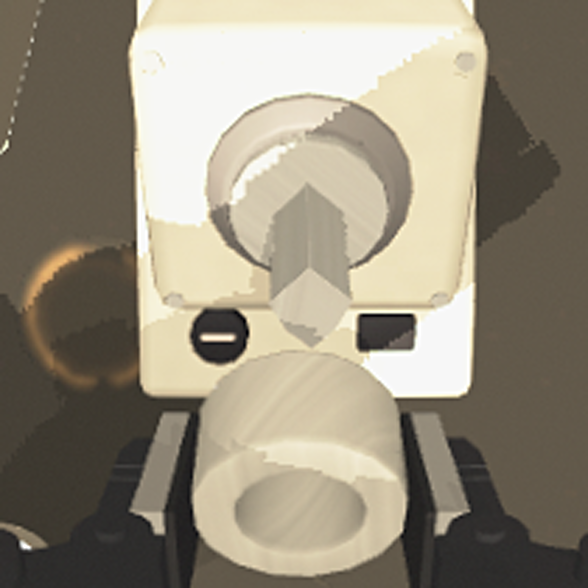

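The crop shows the held ring at (300,490) right below the spindle, whose tip is near (310,310). Ring and spindle are in one static picture, so I can measure the offset directly.

Run:
```python
from spin import *
from scipy.optimize import least_squares
z=np.load("w4.npz");d=z["d"];C=cloud(d,z["K"],z["V"],True);tp,tr=z["tp"],z["tr"]
c,n,h,u,P,t=fit("w4.npz",True)
# shaft flats: points t in .018...050
m=(t>.02)&(t<.052)&(np.linalg.norm(P-np.array([-.001,-.003]),axis=1)<.02);S=P[m]
print("shaft pts",len(S),S.min(0),S.max(0))
def sd(x,ang,half):
    a=x[2];Rm=np.array([[np.cos(a),np.sin(a)],[-np.sin(a),np.cos(a)]])
    L=(S-x[:2])@Rm.T; return np.abs(L).max(1)-.007
r=least_squares(lambda x:sd(x,0,0),[S[:,0].mean(),-.003,np.pi/4],loss="soft_l1",f_scale=.0007)
print("shaft centre(h,u)",r.x[:2].round(4),"angle deg",np.rad2deg(r.x[2]).round(1),"rms",np.sqrt((r.fun**2).mean()).round(5))
seat=c+r.x[0]*h+r.x[1]*u+.0143*n;print("SEAT via shaft",seat.round(4))
# ring: fit cylinder outer r=.02 in tool frame
T=(C-tp)@tr; g=T[d>0]
a=tr.T@n
M0=np.array([.0013,0,.1664]);a0=np.array([-.3118,.0026,-.9501]);a0/=np.linalg.norm(a0)
L=(g-M0)@a0;rad=np.linalg.norm((g-M0)-np.outer(L,a0),axis=1)
k=(abs(L)<.010)&(rad>.015)&(rad<.024)&(abs(g[:,1])<.0185)&(g[:,0]>M0[0]);g1=g[k]
def rc(x):
    aa=np.array([x[2],x[3],-1]);aa/=np.linalg.norm(aa);w=g1-np.array([x[0],x[1],.1664]);return np.linalg.norm(w-np.outer(w@aa,aa),axis=1)-.02
r2=least_squares(rc,[.0013,0,a0[0]/-a0[2],0],loss="soft_l1",f_scale=.0007)
print(len(g1),"ring fit M",r2.x[:2].round(4),"axis",r2.x[2:].round(4),"rms",np.sqrt((r2.fun**2).mean()).round(5),"expected",(a0/-a0[2]).round(4))
top=g[(rad<.0205)&(rad>.0115)&(L>.008)&(L<.016)];print("top L",np.median((top-M0)@a0))
print("n in tool",(a/-a[2]).round(4),"  seat in tool",(tr.T@(seat-tp)).round(4))
```

```text
w4.npz n [-0.4866 -0.0969  0.8682] face [ 0.6583 -0.055   0.1052] disc h 0.0142 disc span [0.0439 0.0398] centre(h,u) [-0.0002 -0.008 ] tip 259
  tip(h,u) mean [ 0.     -0.0087] mid [-0.0002 -0.0092] span [0.014  0.0124] t 0.0636  world tip [ 0.6198 -0.0627  0.1565]
  seat from disc [ 0.6446 -0.0575  0.1134]
shaft pts 667 [-0.00954826 -0.01107732] [9.61502251e-03 8.07976159e-05]
shaft centre(h,u) [ 0.     -0.0103] angle deg -42.7 rms 0.00024
SEAT via shaft [ 0.6426 -0.0582  0.1125]
2047 ring fit M [0.0005 0.0004] axis [-0.3185  0.0063] rms 0.0005 expected [-0.3282  0.0027 -1.    ]
top L 0.011193640294432969
n in tool [-0.3296  0.0014 -1.    ]   seat in tool [0.0299 0.0027 0.2535]
```

Request:
apply_moves(gripper=[0.2, 0.2, 0.2, 0.2, 0.2, 0.2, 0.2, 0.2], slide=[[0.0004, 0.0025, 0], [0.0024, 0, 0.0071], [0.0024, 0, 0.0071], [0.0024, 0, 0.0071], [0.0024, 0, 0.0071], [0.0024, 0, 0.0071], [0.0024, 0, 0.0071], [0, 0, 0]], twist=[[0, 0, 0], [0, 0, 0], [0, 0, 0], [0, 0, 0], [0, 0, 0], [0, 0, 0], [0, 0, 0], [0, 0, 0]])

```text
time_s: 9.4
tool_pos: [0.5872, -0.0695, 0.3161]
tcp_rot: [[0.961, 0.195, 0.197], [0.191, -0.981, 0.037], [0.2, 0.002, -0.98]]
wrist_force: [-0.3, 0.6, -1.5]
finger_gap: 0.0377
```

Run:
```python
from h import *
im,d,K,V,o=snap("wrist","w5")
print(np.round(o["qpos"],2),o["tool_pos"],o["wrist_force"],o["finger_gap"])
n=np.array([-.4866,-.0969,.8682]);seat=np.array([.6426,-.0582,.1125])
tr=np.array(o["tcp_rot"]);m=o["tool_pos"]+tr@[.0007,.0003,.1664]
e=m-seat;t=e@n;print("t",t,"lateral in tool",(tr.T@(e-t*n)).round(4),"axis err",(tr.T@n).round(3))
cv2.imwrite("pics/w5c.png",cv2.resize(im[90:300,150:360],None,fx=2.8,fy=2.8,interpolation=cv2.INTER_CUBIC))
```

```text
[-0.25  0.68  0.53  1.88 -0.75  0.59 -0.61] [ 0.5871663  -0.06950882  0.31614312] [-0.30598183  0.56566758 -1.50021565] 0.037746436523632146
t 0.04659427957412462 lateral in tool [ 0.0006  0.001  -0.0002] axis err [-0.313  0.002 -0.95 ]
```

View pics/w5c.png

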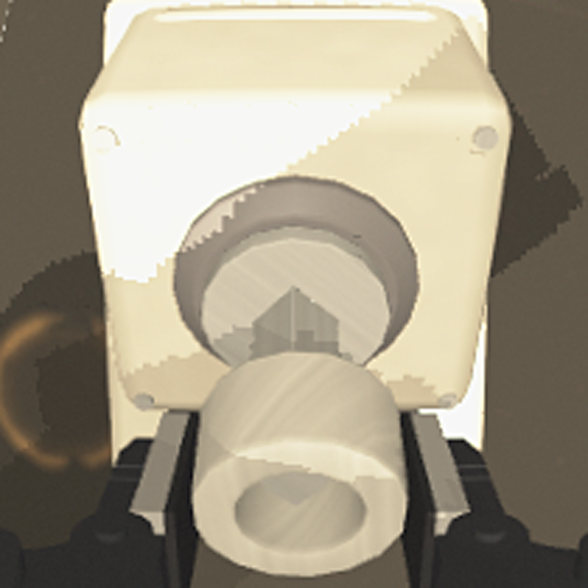

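The shaft tip shows inside the bore at (297,490), with no contact force. I'll continue down.

Request:
apply_moves(gripper=[0.2, 0.2, 0.2, 0.2, 0.2, 0.2, 0.2, 0.2], slide=[[0.0014, -0.0008, 0.0062], [0.002, 0, 0.0062], [0.002, 0, 0.0062], [0.002, 0, 0.0062], [0.0017, 0, 0.005], [0.0008, 0, 0.0024], [0, 0, 0], [0, 0, 0]], twist=[[0, 0, 0], [0, 0, 0], [0, 0, 0], [0, 0, 0], [0, 0, 0], [0, 0, 0], [0, 0, 0], [0, 0, 0]])

```text
time_s: 10.45
tool_pos: [0.6028, -0.0659, 0.2874]
tcp_rot: [[0.961, 0.194, 0.198], [0.191, -0.981, 0.036], [0.201, 0.003, -0.98]]
wrist_force: [-0.3, 0.2, -1.5]
finger_gap: 0.0375
```

```bash
cat > chk.py <<'E'
from h import *
from plant import status
o=status.get_obs()
n=np.array([-.4866,-.0969,.8682]);seat=np.array([.6426,-.0582,.1125])
tr=np.array(o["tcp_rot"]);m=o["tool_pos"]+tr@[.0007,.0003,.1664]
e=m-seat;t=e@n;print("t",t,"lateral in tool",(tr.T@(e-t*n)).round(4),"F tool",(tr.T@o["wrist_force"]).round(2),"F.n",np.round(o["wrist_force"]@n,2),o["finger_gap"])
E
python3 chk.py
```

```text
t 0.013609839913941619 lateral in tool [ 0.0004  0.0006 -0.0001] F tool [-0.52 -0.25  1.39] F.n -1.16 0.037498864775820866
```

Request:
apply_moves(gripper=[0.2, 0.2, 0.2, 0.2, 0.2, 0.2, 0.2, 0.2], slide=[[0.0003, -0.0005, 0.0008], [0.0003, 0, 0.0008], [0.0002, 0, 0.0006], [0, 0, 0], [0, 0, 0], [0, 0, 0], [0, 0, 0], [0, 0, 0]], twist=[[0, 0, 0], [0, 0, 0], [0, 0, 0], [0, 0, 0], [0, 0, 0], [0, 0, 0], [0, 0, 0], [0, 0, 0]])

```text
time_s: 11.45
tool_pos: [0.6033, -0.0655, 0.2865]
tcp_rot: [[0.961, 0.194, 0.198], [0.191, -0.981, 0.037], [0.201, 0.002, -0.98]]
wrist_force: [-6.7, 0.8, 11.6]
finger_gap: 0.0378
```

```bash
python3 chk.py
```

```text
t 0.012590113334112325 lateral in tool [ 0.0004  0.0001 -0.0001] F tool [ -3.96  -2.07 -12.65] F.n 13.25 0.03779894216111822
```

Contact at 13 N along the axis with t = 12.6 mm, so the spacer is seated. I'll release it and back off along the spindle.

Request:
apply_moves(gripper=[0.7, 0.7, 0.7, 0.7, 0.7, 0.7, 0.7, 0.7], slide=[[0, 0, 0], [0, 0, 0], [0, 0, 0], [-0.003, 0, -0.01], [-0.007, 0, -0.02], [-0.01, 0, -0.03], [-0.01, 0, -0.03], [0, 0, 0]], twist=[[0, 0, 0], [0, 0, 0], [0, 0, 0], [0, 0, 0], [0, 0, 0], [0, 0, 0], [0, 0, 0], [0, 0, 0]])

```text
time_s: 12.45
tool_pos: [0.5566, -0.0751, 0.3705]
tcp_rot: [[0.96, 0.193, 0.202], [0.189, -0.981, 0.036], [0.205, 0.004, -0.979]]
wrist_force: [0.1, 0.3, -0.3]
finger_gap: 0.0597
```

Run:
```python
from h import *
im,d,K,V,o=snap("wrist","w6")
print(np.round(o["qpos"],2),o["tool_pos"],np.round(o["joint_vel"],2),o["wrist_force"],o["finger_gap"])
cv2.imwrite("pics/w6c.png",cv2.resize(im[90:300,150:360],None,fx=2.8,fy=2.8,interpolation=cv2.INTER_CUBIC))
z=np.load("w6.npz");C=cloud(d,K,V,True);q=C[d>0]
n=np.array([-.4866,-.0969,.8682]);n/=np.linalg.norm(n);seat=np.array([.6426,-.0582,.1125])
q=q[np.linalg.norm(q-seat,axis=1)<.1];t=(q-seat)@n;r=np.linalg.norm(q-seat-np.outer(t,n),axis=1)
print("hist",[(round(a*1e3),int(((t>a)&(t<a+.002)&(r<.0195)).sum())) for a in np.arange(-.01,.06,.002)])
top=q[(t>.019)&(t<.029)&(r<.022)&(r>.0115)];c=top.mean(0);nn=np.linalg.svd(top-c)[2][2];print(len(top),"top t",np.median((top-seat)@n),"normal",(nn*np.sign(nn[2])).round(3))
```

```text
[-0.3   0.57  0.6   1.91 -0.67  0.65 -0.65] [ 0.55658319 -0.07513358  0.37046038] [ 0.01  0.05 -0.05 -0.01 -0.02 -0.02  0.01] [ 0.06401045  0.25575196 -0.32283938] 0.059655435969438855
hist [(-10, 0), (-8, 0), (-6, 0), (-4, 0), (-2, 7), (0, 5), (2, 3), (4, 2), (6, 8), (8, 5), (10, 14), (12, 24), (14, 29), (16, 33), (18, 35), (20, 52), (22, 535), (24, 405), (26, 32), (28, 43), (30, 38), (32, 39), (34, 37), (36, 45), (38, 44), (40, 66), (42, 61), (44, 57), (46, 53), (48, 97), (50, 66), (52, 0), (54, 0), (56, 0), (58, 0)]
1087 top t 0.023707990695366634 normal [-0.452 -0.09   0.888]
```

View pics/w6c.png

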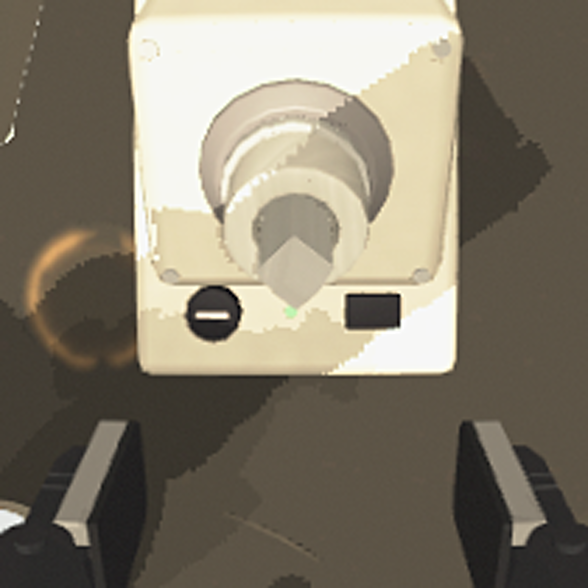

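The spacer is seated: its top face is at 23.7 mm, and the crop shows the ring around the shaft base at (295,235). Next comes the carrier. I'll measure its yaw and search for grasp and tilt combinations that stay inside the joint ranges.

```bash
cat > srch.py <<'E'
from tgt import *; from kin import *
import sys
from plant import status
from spin import fit
z=np.load("top0.npz");C=cloud(z["d"],z["K"],z["V"]);q=C[z["d"]>0]
g=q[(abs(q[:,0]-.492)<.08)&(abs(q[:,1]+.321)<.08)&(q[:,2]>.0035)&(q[:,2]<.012)]
rect=cv2.minAreaRect((g[:,:2]*1000).astype(np.float32));print(rect)
z=np.load("w6.npz");c,n,h,u,P,t=fit("w6.npz",True)
from scipy.optimize import least_squares
ctr=np.array([0,0]);S=None
m=(t>.042)&(t<.053);S=P[m];S=S[np.linalg.norm(S-np.median(S,0),axis=1)<.02]
def sd(x):
    a=x[2];Rm=np.array([[np.cos(a),np.sin(a)],[-np.sin(a),np.cos(a)]]);L=(S-x[:2])@Rm.T;return np.abs(L).max(1)-.007
r=least_squares(sd,[S[:,0].mean(),S[:,1].max()-.0099,np.pi/4],loss="soft_l1",f_scale=.0007)
print("shaft",r.x.round(4),np.rad2deg(r.x[2]),np.sqrt((r.fun**2).mean()),len(S))
print("seat",(c+r.x[0]*h+r.x[1]*u+.0143*n).round(4),"tip t max",t[t<.08].max())
E
python3 srch.py
```

```text
((492.22723388671875, -320.529541015625), (159.8954620361328, 156.77870178222656), 89.23897552490234)
w6.npz n [-0.4885 -0.0972  0.8671] face [ 0.6589 -0.055   0.1055] disc h 0.0141 disc span [0.0429 0.0242] centre(h,u) [-0.0001 -0.0008] tip 221
  tip(h,u) mean [ 0.     -0.0092] mid [-0.     -0.0097] span [0.0138 0.0132] t 0.0637  world tip [ 0.6198 -0.0628  0.1564]
  seat from disc [ 0.6513 -0.0564  0.1173]
shaft [-0.     -0.0109  0.8234] 47.176495833477 0.00025100489244032567 221
seat [ 0.6426 -0.0582  0.1125] tip t max 0.06556517716271053
```

```bash
cat > s2.py <<'E'
from tgt import *; from kin import *
from plant import status
n=np.array([-.4872,-.0970,.8679]);n/=np.linalg.norm(n);seat=np.array([.6426,-.0582,.1125])
h=np.cross([0,0,1],n);h/=np.linalg.norm(h);u=np.cross(n,h)
q0=np.array(status.get_obs()["qpos"])
car=np.array([.4925,-.3215])
out=[]
for th in (-24,-16,-8,0,8,16,24):
  T=np.deg2rad(th);a=np.array([np.sin(T),0,-np.cos(T)]);M=np.array([0,0,.1625])-.004*a
  for kb in range(4):
    yb=np.array([np.cos(kb*np.pi/2),np.sin(kb*np.pi/2),0])
    p1,R1=pose(M,a,yb,.015,seat=np.r_[car,0.],n=np.array([0,0,1.]))
    try: qa=sim(q0,p1-.08*R1[:,2],R1,16,sub=2,verb=False);qb=sim(qa,p1,R1,4,sub=2,verb=False)
    except Exception: continue
    pp,RR=fk(qb)
    e1=np.linalg.norm(pp-p1)+(RR.inv()*Ro.from_matrix(R1)).magnitude()
    if e1>.003: continue
    qc=sim(qb,p1+[0,0,.15],R1,4,sub=2,verb=False)
    for kp in range(4):
      ang=np.deg2rad(47.2)+kp*np.pi/2;y=np.cos(ang)*h+np.sin(ang)*u
      p2,R2=pose(M,a,y,.11,seat,n);p3,_=pose(M,a,y,.037,seat,n)
      qd=sim(qc,p2,R2,20,sub=2,verb=False);qe=sim(qd,p3,R2,8,sub=2,verb=False)
      pp,RR=fk(qe);e2=np.linalg.norm(pp-p3)+(RR.inv()*Ro.from_matrix(R2)).magnitude()
      mar=min(np.minimum(x-LO,HI-x).min() for x in(qa,qb,qc,qd,qe))
      out.append((e2>.003,-mar,th,kb,kp,e2,qb.round(2),qe.round(2),R2[:,2].round(2)))
out.sort(key=lambda x:x[:2])
for o in out[:14]: print(o[2:5],"mar",-round(o[1],2),"e",round(o[5],4),o[6],o[7],o[8])
print(len(out),sum(not o[0] for o in out))
E
time python3 s2.py
```

```text
(24, 0, 1) mar 0.4 e 0.0 [ 0.68  0.98  0.05  1.58 -0.45  0.92  1.05] [ 0.4   0.72 -0.27  1.75 -0.28  0.63  1.52] [ 0.14  0.31 -0.94]
(24, 1, 1) mar 0.4 e 0.0 [ 0.47  1.02 -0.07  1.47  0.26  1.06  1.82] [ 0.4   0.72 -0.27  1.75 -0.27  0.63  1.51] [ 0.14  0.31 -0.94]
(24, 1, 2) mar 0.22 e 0.0 [ 0.47  1.02 -0.07  1.47  0.26  1.06  1.82] [-0.04  0.63 -0.09  1.95  0.86  0.45  1.65] [ 0.27 -0.25 -0.93]
(24, 0, 2) mar 0.2 e 0.0 [ 0.68  0.98  0.05  1.58 -0.45  0.92  1.05] [-0.06  0.63 -0.06  1.95  0.83  0.43  1.67] [ 0.27 -0.25 -0.93]
(16, 0, 1) mar 0.18 e 0.0 [ 0.61  0.93  0.08  1.68 -0.41  0.76  0.99] [ 0.4   0.67 -0.29  1.88 -0.28  0.41  1.51] [ 0.26  0.24 -0.93]
(16, 1, 1) mar 0.18 e 0.0 [ 0.51  0.95 -0.08  1.59  0.25  0.87  1.84] [ 0.4   0.67 -0.3   1.88 -0.28  0.41  1.51] [ 0.26  0.24 -0.93]
(16, 1, 3) mar 0.1 e 0.0 [ 0.51  0.95 -0.08  1.59  0.25  0.87  1.84] [ 0.33  0.71 -0.42  2.32  2.73  0.66  1.51] [ 0.68 -0.06 -0.73]
(-16, 3, 1) mar 0.1 e 0.0 [ 0.09  1.05  0.67  1.63 -0.54  0.92 -0.62] [ 0.3   0.7  -0.38  2.33  2.76  0.65 -1.67] [ 0.68 -0.06 -0.73]
(-24, 3, 3) mar 0.08 e 0.0 [ 0.07  1.12  0.71  1.5  -0.47  1.09 -0.71] [-0.15  0.78  0.65  1.79 -1.02  0.97 -0.98] [ 0.14  0.31 -0.94]
(-24, 3, 0) mar 0.06 e 0.0 [ 0.07  1.12  0.71  1.5  -0.47  1.09 -0.71] [-0.46  0.69  0.56  1.98 -0.27  0.29 -0.43] [ 0.27 -0.25 -0.93]
(-24, 2, 3) mar 0.06 e 0.0 [ 0.29  1.12  0.79  1.62 -1.04  1.28 -1.62] [-0.13  0.76  0.6   1.79 -1.    0.94 -1.  ] [ 0.14  0.31 -0.94]
(8, 1, 3) mar 0.06 e 0.0 [ 0.56  0.9  -0.1   1.71  0.24  0.67  1.86] [ 0.52  0.72 -0.63  2.22  2.43  0.45  1.9 ] [ 0.59  0.02 -0.81]
(-24, 2, 0) mar 0.06 e 0.0 [ 0.29  1.12  0.79  1.62 -1.04  1.28 -1.62] [-0.44  0.68  0.53  1.98 -0.2   0.29 -0.5 ] [ 0.27 -0.25 -0.93]
(-8, 1, 1) mar 0.03 e 0.0 [ 0.71  0.85 -0.2   1.94  0.3   0.26  1.86] [ 0.72  0.86 -0.98  2.2   2.14  0.66 -0.86] [ 0.59  0.02 -0.81]
96 45
real	1m6.292s
user	1m5.329s
sys	0m0.118s
```

```bash
cat > car.py <<'E'
from tgt import *; from kin import *
n=np.array([-.4872,-.0970,.8679]);n/=np.linalg.norm(n);seat=np.array([.6426,-.0582,.1125])
h=np.cross([0,0,1],n);h/=np.linalg.norm(h);u=np.cross(n,h)
TH=np.deg2rad(20);A=np.array([np.sin(TH),0,-np.cos(TH)]);MC=np.array([0,0,.1625])-.004*A
def bench(car,yaw):
    return pose(MC,A,np.array([np.cos(yaw),np.sin(yaw),0]),.015,seat=np.r_[car,0.],n=np.array([0,0,1.]))
E
python3 - <<'E'
from car import *
from plant import status
o=status.get_obs();p,R=bench([.4925,-.3215],0.)
print(p,R.round(2));pre=p-.09*R[:,2];print(pre)
plan(o["tool_pos"],o["tcp_rot"],pre,R,16)
sim(o["qpos"],pre,R,16)
E
```

```text
[ 0.4925     -0.37707827  0.17170005] [[ 0.    1.    0.  ]
 [ 0.94  0.    0.34]
 [ 0.34  0.   -0.94]]
[ 0.4925     -0.40786009  0.25627239]
slide [[-0.0093, 0.0196, 0.0053], [-0.0109, 0.019, 0.0048], [-0.0125, 0.0181, 0.0043], [-0.0139, 0.017, 0.0038], [-0.0154, 0.016, 0.0032], [-0.0166, 0.0147, 0.0028], [-0.0178, 0.0133, 0.0023], [-0.0189, 0.0118, 0.0018], [-0.0198, 0.0103, 0.0014], [-0.0206, 0.0087, 0.0011], [-0.0213, 0.0069, 0.0007], [-0.0217, 0.0052, 0.0004], [-0.0221, 0.0033, 0.0002], [-0.0224, 0.0015, -0.0001], [-0.0223, -0.0003, -0.0003], [-0.0223, -0.0022, -0.0004]]
twist [1.36, 0.44, -4.74] end [ 0.4925 -0.4079  0.2563]
4 [ 0.04  0.59  0.38  1.91 -0.7   0.65 -0.13] err mm 0.0 0.0
8 [ 0.31  0.66  0.24  1.84 -0.65  0.74  0.31] err mm 0.0 0.0
12 [ 0.51  0.75  0.16  1.72 -0.54  0.87  0.68] err mm 0.0 0.0
16 [ 0.66  0.85  0.1   1.55 -0.4   1.02  1.  ] err mm 0.0 0.0
```

Request:
apply_moves(gripper=[0.7, 0.7, 0.7, 0.7, 0.7, 0.7, 0.7, 0.7], slide=[[-0.0093, 0.0196, 0.0053], [-0.011, 0.019, 0.0048], [-0.0125, 0.018, 0.0043], [-0.014, 0.017, 0.0038], [-0.0154, 0.016, 0.0032], [-0.0166, 0.0147, 0.0028], [-0.0178, 0.0133, 0.0023], [-0.019, 0.0118, 0.0018]], twist=[[1.36, 0.44, -4.74], [1.36, 0.44, -4.74], [1.36, 0.44, -4.74], [1.36, 0.44, -4.74], [1.36, 0.44, -4.74], [1.36, 0.44, -4.74], [1.36, 0.44, -4.74], [1.36, 0.44, -4.74]])

```text
time_s: 13.5
tool_pos: [0.5246, -0.2414, 0.31]
tcp_rot: [[0.614, 0.775, 0.151], [0.741, -0.632, 0.228], [0.272, -0.028, -0.962]]
wrist_force: [0.3, -0.9, -1.5]
finger_gap: 0.0601
```

Request:
apply_moves(gripper=[0.7, 0.7, 0.7, 0.7, 0.7, 0.7, 0.7, 0.7], slide=[[-0.0198, 0.0103, 0.0014], [-0.0206, 0.0087, 0.001], [-0.0213, 0.007, 0.0007], [-0.0217, 0.0052, 0.0004], [-0.022, 0.0033, 0.0002], [-0.0224, 0.0015, 0], [-0.0223, 0, -0.0003], [-0.0223, -0.0022, -0.0004]], twist=[[1.36, 0.44, -4.74], [1.36, 0.44, -4.74], [1.36, 0.44, -4.74], [1.36, 0.44, -4.74], [1.36, 0.44, -4.74], [1.36, 0.44, -4.74], [1.36, 0.44, -4.74], [1.36, 0.44, -4.74]])

```text
time_s: 14.5
tool_pos: [0.4927, -0.4081, 0.2535]
tcp_rot: [[-0.002, 1.0, -0.005], [0.939, 0.004, 0.344], [0.344, -0.004, -0.939]]
wrist_force: [-0.2, 0.5, -0.4]
finger_gap: 0.0599
```

Run:
```python
from car import *
from plant import viewer
viewer.capture("top");viewer.capture("top");viewer.capture("top")
im,d,K,V,o=snap("wrist","w7")
print(np.round(o["qpos"],2),o["tool_pos"],np.round(o["joint_vel"],3),o["finger_gap"])
C=cloud(d,K,V,True);q=C[d>0];q=q[(abs(q[:,0]-.4925)<.08)&(abs(q[:,1]+.3215)<.08)]
for lo,hi,nm in((.0035,.01,"plate"),(.027,.034,"hub")):
    g=q[(q[:,2]>lo)&(q[:,2]<hi)]
    r=cv2.minAreaRect((g[:,:2]*1000).astype(np.float32));print(nm,len(g),np.round(r[0],1),np.round(r[1],1),round(r[2],2),"z",np.median(g[:,2]))
```

```text
[ 0.67  0.86  0.09  1.55 -0.38  1.02  0.98] [ 0.4921932  -0.40840124  0.25349391] [-0.031 -0.025 -0.022  0.023 -0.019  0.004 -0.011] 0.05995080628080572
plate 10624 [ 493.  -324.3] [100.9 100.6] 86.37 z 0.005720635413913399
hub 1619 [ 493.  -324.4] [34.2 34.1] 86.35 z 0.02969793646545113
```

View pics/w7.png

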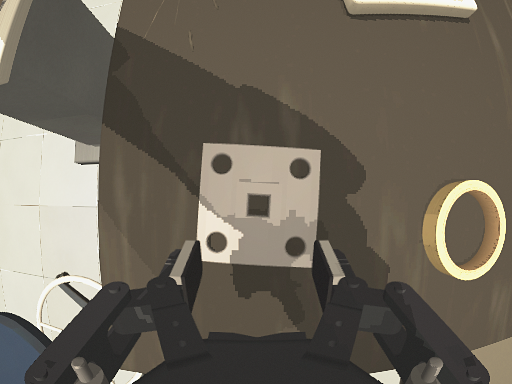

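The wrist view shows the carrier's bore at (258,205), hub up, between the fingers. It measures (0.493, -0.3243), yaw -3.6°, plate 100.7 mm, hub 34.1 mm, hub top at 29.7 mm, which all fits the description.

Run:
```python
from car import *
from plant import status
o=status.get_obs();p,R=bench([.493,-.3243],np.deg2rad(-3.63))
print(o["tool_pos"])
plan(o["tool_pos"],o["tcp_rot"],p-.02*R[:,2],R,5)
```

```text
[ 0.49282869 -0.40719771  0.25401068]
slide [[-0.0005, -0.0007, 0.0133], [-0.0005, -0.0008, 0.0134], [-0.0005, -0.0008, 0.0133], [-0.0005, -0.0009, 0.0134], [-0.0006, -0.001, 0.0133]]
twist [-0.29, -0.02, 0.65] end [ 0.489  -0.3866  0.1905]
```

Request:
apply_moves(gripper=[0.7, 0.7, 0.7, 0.7, 0.7, 0.7, 0.7, 0.7], slide=[[-0.0005, -0.0007, 0.0133], [-0.0005, -0.0008, 0.0133], [-0.0005, -0.0008, 0.0133], [-0.0005, -0.0009, 0.0133], [-0.0005, -0.001, 0.0133], [0, 0, 0], [0, 0, 0], [0, 0, 0]], twist=[[-0.29, 0, 0.65], [-0.29, 0, 0.65], [-0.29, 0, 0.65], [-0.29, 0, 0.65], [-0.29, 0, 0.65], [0, 0, 0], [0, 0, 0], [0, 0, 0]])

```text
time_s: 15.7
tool_pos: [0.4892, -0.3876, 0.192]
tcp_rot: [[0.057, 0.998, 0.023], [0.938, -0.061, 0.341], [0.341, 0.002, -0.94]]
wrist_force: [-0.3, -0.0, -0.3]
finger_gap: 0.0598
```

Run:
```python
from car import *
from plant import status
o=status.get_obs();p,R=bench([.493,-.3243],np.deg2rad(-3.63))
print(o["tool_pos"],o["joint_vel"].round(3) if hasattr(o["joint_vel"],"round") else 0)
plan(o["tool_pos"],o["tcp_rot"],p,R,2)
```

```text
[ 0.48924116 -0.38756774  0.19197865] [ 0.001 -0.001 -0.002  0.002  0.    -0.001  0.001]
slide [[0.0002, -0.0001, 0.0109], [0.0002, -0.0002, 0.0108]]
twist [0.04, 0.02, 0.08] end [ 0.4895 -0.3798  0.1717]
```

Request:
apply_moves(gripper=[0.7, 0.7, 0.7, 0.7, 0.4, 0.2, 0.2, 0.2], slide=[[0.0003, -0.0003, 0.0109], [0, 0, 0.0106], [0, 0, 0], [0, 0, 0], [0, 0, 0], [0, 0, 0], [0, 0, 0], [0, 0, 0]], twist=[[0, 0, 0], [0, 0, 0], [0, 0, 0], [0, 0, 0], [0, 0, 0], [0, 0, 0], [0, 0, 0], [0, 0, 0]], squeeze=80)

```text
time_s: 16.7
tool_pos: [0.4893, -0.38, 0.1719]
tcp_rot: [[0.057, 0.998, 0.023], [0.938, -0.061, 0.341], [0.341, 0.002, -0.94]]
wrist_force: [-0.9, -1.7, 5.3]
finger_gap: 0.0324
```

```bash
cat > holdc.py <<'E'
from car import *
import sys
def hubfit(tag):
    """fit carrier pose in tool frame from wrist depth: hub top plane + plate rect"""
    z=np.load(tag+".npz");d=z["d"];C=cloud(d,z["K"],z["V"],True);tp,tr=z["tp"],z["tr"]
    T=((C-tp)@tr)[d>0];c=MC.copy();a=A.copy()
    L=(T-c)@a;rr=np.linalg.norm(T-c-np.outer(L,a),axis=1)
    # plate top plane: L=-.009
    for k in range(6):
        L=(T-c)@a;W=T-c-np.outer(L,a);r=np.linalg.norm(W,axis=1)
        g=T[(abs(L+.009)<(.006 if k<2 else .0025))&(r<.075)&(r>.022)]
        m=g.mean(0);nn=np.linalg.svd(g-m)[2][2];nn*=np.sign(nn@a);a=nn;c=c+a*((m-c)@a+.009)
    xb=np.cross([0,1,0],a);xb/=np.linalg.norm(xb);yb=np.cross(a,xb)
    L=(T-c)@a
    for nm,l0 in (("plate",-.009),("hub",.015)):
        g=T[(abs(L-l0)<.003)&(np.linalg.norm(T-c-np.outer(L,a),axis=1)<(.08 if nm=="plate" else .026))]
        if nm=="hub": g=g[abs((g-c)@yb)<.0178]
        G=np.c_[(g-c)@xb,(g-c)@yb]*1000
        r=cv2.minAreaRect(G.astype(np.float32));print(nm,len(g),"centre(x,y) off mm",np.round(r[0],2),"size",np.round(r[1],1),"ang",round(r[2],2))
    print("axis in tool",a.round(4),"exp",A.round(4),"c",c.round(4),"exp",MC.round(4));return c,a,xb,yb
E
python3 - <<'E'
from holdc import *
im,d,K,V,o=snap("wrist","w8")
print(o["finger_gap"],o["wrist_force"],o["tool_pos"])
hubfit("w8")
tr=np.array(o["tcp_rot"]);print("carrier expected in tool",(tr.T@(np.array([.493,-.3243,.015])-o["tool_pos"])).round(4),(tr.T@[0,0,1]).round(4))
E
```

```text
bash:  1452 Killed                     python3 - <<'E'
from holdc import *
im,d,K,V,o=snap("wrist","w8")
print(o["finger_gap"],o["wrist_force"],o["tool_pos"])
hubfit("w8")
tr=np.array(o["tcp_rot"]);print("carrier expected in tool",(tr.T@(np.array([.493,-.3243,.015])-o["tool_pos"])).round(4),(tr.T@[0,0,1]).round(4))
E
```

View pics/w8.png

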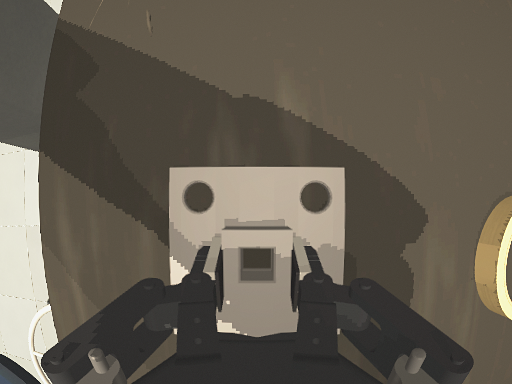

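The hub is gripped: the view shows the hub top and bore at (257,262) with the plate square to the jaws. The fit script ran out of memory on a full SVD, so I'll fix that.

```bash
sed -i 's/np.linalg.svd(g-m)\[2\]\[2\]/np.linalg.eigh((g-m).T@(g-m))[1][:,0]/' holdc.py
python3 - <<'E'
from holdc import *
from plant import status
hubfit("w8");o=status.get_obs();print(o["time_s"])
tr=np.array(o["tcp_rot"]);print("carrier expected in tool",(tr.T@(np.array([.493,-.3243,.015])-o["tool_pos"])).round(4),(tr.T@[0,0,1]).round(4))
E
```

```text
plate 18831 centre(x,y) off mm [-12.93 -14.11] size [131.7 134.1] ang 4.95
hub 3400 centre(x,y) off mm [0.59 0.04] size [34.4 35.5] ang 0.25
axis in tool [ 0.3878 -0.0538 -0.9202] exp [ 0.342   0.     -0.9397] c [-0.0022  0.      0.1683] exp [-0.0014  0.      0.1663]
16.75
carrier expected in tool [-1.100e-03 -1.000e-04  1.666e-01] [ 0.3414  0.002  -0.9399]
```

Run:
```python
from car import *
from plant import status
o=status.get_obs();tp=np.array(o["tool_pos"]);tr=np.array(o["tcp_rot"])
M=np.array([-.0011,0,.1666]);a=np.array([.3414,0,-.94])
ang=np.deg2rad(137.2);y=np.cos(ang)*h+np.sin(ang)*u
p,R=pose(M,a,y,.12,seat,n);lift=tp+[0,0,.12];print(p,R.round(3))
plan(tp,tr,lift,tr,4);plan(lift,tr,p,R,20)
q=sim(o["qpos"],lift,tr,4);q=sim(q,p,R,20);p2,_=pose(M,a,y,.039,seat,n);sim(q,p2,R,8)
```

```text
[ 0.5499448  -0.11533129  0.37322973] [[-0.878  0.435  0.199]
 [ 0.476  0.835  0.276]
 [-0.046  0.338 -0.94 ]]
slide [[0.0102, 0.0001, -0.0282], [0.0103, 0.0, -0.0282], [0.0102, 0.0001, -0.0282], [0.0103, 0.0, -0.0282]]
twist [0.0, 0.0, 0.0] end [ 0.4893 -0.38    0.292 ]
slide [[0.014, 0.0022, 0.0008], [0.0138, 0.0031, 0.0006], [0.0136, 0.0038, 0.0006], [0.0134, 0.0046, 0.0005], [0.0131, 0.0054, 0.0005], [0.0128, 0.0061, 0.0004], [0.0124, 0.0069, 0.0003], [0.012, 0.0076, 0.0003], [0.0115, 0.0083, 0.0003], [0.011, 0.0089, 0.0002], [0.0104, 0.0095, 0.0002], [0.0099, 0.0102, 0.0002], [0.0093, 0.0107, 0.0002], [0.0087, 0.0112, 0.0001], [0.0079, 0.0117, 0.0003], [0.0073, 0.0122, 0.0002], [0.0066, 0.0126, 0.0002], [0.0058, 0.0129, 0.0003], [0.005, 0.0132, 0.0003], [0.0043, 0.0135, 0.0004]]
twist [-0.37, -0.43, -3.35] end [ 0.5499 -0.1154  0.3732]
4 [ 0.64  0.78  0.09  1.61 -0.41  1.01  0.91] err mm 0.0 0.0
4 [ 0.6   0.71  0.02  1.69 -0.38  0.92  1.05] err mm 0.0 0.0
8 [ 0.57  0.66 -0.06  1.75 -0.36  0.83  1.17] err mm 0.0 0.0
12 [ 0.54  0.61 -0.14  1.8  -0.33  0.76  1.29] err mm 0.0 0.0
16 [ 0.5   0.58 -0.23  1.84 -0.3   0.69  1.4 ] err mm 0.0 0.0
20 [ 0.46  0.55 -0.31  1.85 -0.27  0.63  1.5 ] err mm 0.0 0.0
4 [ 0.44  0.62 -0.3   1.84 -0.27  0.57  1.5 ] err mm 0.0 0.0
8 [ 0.41  0.69 -0.29  1.82 -0.26  0.52  1.5 ] err mm 0.0 0.0
```

Request:
apply_moves(gripper=[0.2, 0.2, 0.2, 0.2, 0.2, 0.2, 0.2, 0.2], slide=[[0.0102, 0, -0.0282], [0.0102, 0, -0.0282], [0.0102, 0, -0.0282], [0.0102, 0, -0.0282], [0.014, 0.0022, 0.0008], [0.0138, 0.003, 0.0006], [0.0136, 0.0038, 0.0006], [0.0134, 0.0046, 0.0005]], twist=[[0, 0, 0], [0, 0, 0], [0, 0, 0], [0, 0, 0], [-0.37, -0.43, -3.35], [-0.37, -0.43, -3.35], [-0.37, -0.43, -3.35], [-0.37, -0.43, -3.35]])

```text
time_s: 17.75
tool_pos: [0.5012, -0.3254, 0.307]
tcp_rot: [[-0.179, 0.983, 0.049], [0.936, 0.155, 0.315], [0.302, 0.102, -0.948]]
wrist_force: [-0.1, -0.2, -1.4]
finger_gap: 0.0327
```

Request:
apply_moves(gripper=[0.2, 0.2, 0.2, 0.2, 0.2, 0.2, 0.2, 0.2], slide=[[0.013, 0.0054, 0.0005], [0.0128, 0.006, 0.0004], [0.0124, 0.007, 0.0003], [0.012, 0.0076, 0.0003], [0.0115, 0.0083, 0.0003], [0.011, 0.009, 0.0002], [0.0104, 0.0095, 0.0002], [0.01, 0.01, 0.0002]], twist=[[-0.37, -0.43, -3.35], [-0.37, -0.43, -3.35], [-0.37, -0.43, -3.35], [-0.37, -0.43, -3.35], [-0.37, -0.43, -3.35], [-0.37, -0.43, -3.35], [-0.37, -0.43, -3.35], [-0.37, -0.43, -3.35]])

```text
time_s: 18.75
tool_pos: [0.5254, -0.2202, 0.3404]
tcp_rot: [[-0.597, 0.793, 0.12], [0.787, 0.55, 0.28], [0.156, 0.262, -0.952]]
wrist_force: [0.1, -0.2, -1.0]
finger_gap: 0.0327
```

Request:
apply_moves(gripper=[0.2, 0.2, 0.2, 0.2, 0.2, 0.2, 0.2, 0.2], slide=[[0.0093, 0.0107, 0.0002], [0.0087, 0.0112, 0.0001], [0.008, 0.0117, 0.0003], [0.0073, 0.0122, 0.0002], [0.0066, 0.0126, 0.0002], [0.0058, 0.013, 0.0003], [0.005, 0.0132, 0.0003], [0.0043, 0.0135, 0.0004]], twist=[[-0.37, -0.43, -3.35], [-0.37, -0.43, -3.35], [-0.37, -0.43, -3.35], [-0.37, -0.43, -3.35], [-0.37, -0.43, -3.35], [-0.37, -0.43, -3.35], [-0.37, -0.43, -3.35], [-0.37, -0.43, -3.35]])

```text
time_s: 19.75
tool_pos: [0.5496, -0.1142, 0.3731]
tcp_rot: [[-0.879, 0.433, 0.198], [0.474, 0.836, 0.278], [-0.045, 0.338, -0.94]]
wrist_force: [0.1, -0.3, -1.4]
finger_gap: 0.0324
```

```bash
cat >> car.py <<'E'
def where(o,M=np.array([-.0011,0,.1666]),a=np.array([.3414,0,-.94])):
    tr=np.array(o["tcp_rot"]);m=np.array(o["tool_pos"])+tr@M;e=m-seat;t=e@n
    nt=tr.T@n;aa=a/np.linalg.norm(a)
    ang=np.deg2rad(137.2);yy=np.cos(ang)*h+np.sin(ang)*u;yt=tr[:,1]
    yp=yt-n*(n@yt);yp/=np.linalg.norm(yp)
    print("t",t.round(4),"lateral (tool)",(tr.T@(e-t*n)).round(4),"tilt err rotvec deg(tool)",np.rad2deg(np.cross(aa,nt)).round(2),"yaw err deg about n",np.rad2deg(np.cross(yp,yy)@n).round(2),"n_tool",nt.round(4),"F tool",(tr.T@o["wrist_force"]).round(1),"F.n",round(float(o["wrist_force"]@n),1),"gap",round(float(o["finger_gap"]),4))
E
python3 - <<'E'
from holdc import *
from plant import viewer
viewer.capture("scene");viewer.capture("scene")
im,d,K,V,o=snap("wrist","w9")
print(o["time_s"],np.round(o["qpos"],2),np.round(o["joint_vel"],3))
where(o);hubfit("w9")
cv2.imwrite("pics/w9c.png",cv2.resize(im[150:350,150:360],None,fx=2.8,fy=2.8,interpolation=cv2.INTER_CUBIC))
E
```

```text
19.85 [ 0.46  0.54 -0.3   1.87 -0.28  0.64  1.51] [ 0.014  0.01   0.04  -0.001  0.005  0.007 -0.022]
t 0.1202 lateral (tool) [0.0017 0.0023 0.0006] tilt err rotvec deg(tool) [ 0.14 -0.17  0.05] yaw err deg about n -0.1 n_tool [ 0.3442  0.0027 -0.9389] F tool [-1.3 -0.5  1.5] F.n -1.9 gap 0.0325
plate 15442 centre(x,y) off mm [0.28 0.04] size [100.6  99.9] ang 89.91
hub 3719 centre(x,y) off mm [0.24 0.05] size [34.  35.4] ang 0.12
axis in tool [ 0.3409  0.002  -0.9401] exp [ 0.342   0.     -0.9397] c [-0.0017 -0.      0.1672] exp [-0.0014  0.      0.1663]
```

View pics/w9c.png

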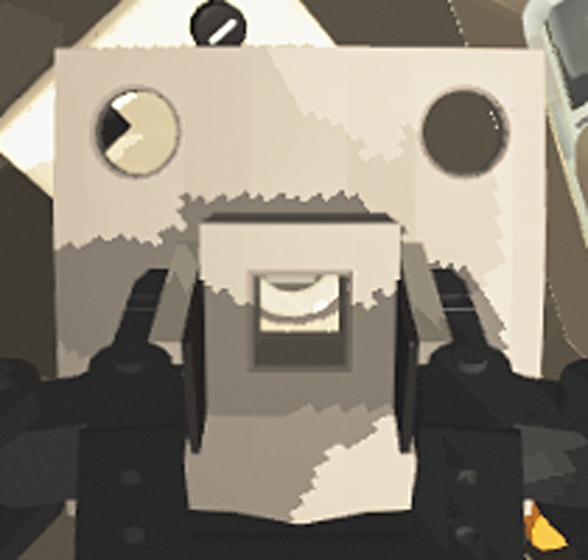

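The hub and plate fits agree with the grasp: axis within 0.1°, centre within 0.6 mm. The bore at (300,320) in the crop looks down onto the rotator. I'll correct laterally and approach to just above the tip.

Request:
apply_moves(gripper=[0.2, 0.2, 0.2, 0.2, 0.2, 0.2, 0.2, 0.2], slide=[[-0.0014, -0.0023, -0.0005], [-0.0028, 0, 0.0075], [-0.0028, 0, 0.0075], [-0.0028, 0, 0.0075], [-0.0028, 0, 0.0075], [-0.0028, 0, 0.0075], [-0.0028, 0, 0.0075], [0, 0, 0]], twist=[[0, 0, 0], [0, 0, 0], [0, 0, 0], [0, 0, 0], [0, 0, 0], [0, 0, 0], [0, 0, 0], [0, 0, 0]])

```text
time_s: 20.9
tool_pos: [0.5733, -0.1132, 0.3303]
tcp_rot: [[-0.878, 0.437, 0.196], [0.477, 0.834, 0.278], [-0.042, 0.338, -0.94]]
wrist_force: [1.0, 0.3, -0.5]
finger_gap: 0.0322
```

Run:
```python
from holdc import *
from plant import viewer
viewer.capture("scene");sc=snap("scene","s10")
im,d,K,V,o=snap("wrist","w10")
print(o["time_s"],np.round(o["qpos"],2),np.round(o["joint_vel"],3))
where(o);where(o,M=np.array([-.0014,0,.1665]))
a=cv2.resize(im[150:350,150:360],None,fx=2,fy=2,interpolation=cv2.INTER_CUBIC);b=cv2.resize(sc[0][120:260,160:300],(400,400),interpolation=cv2.INTER_CUBIC)
cv2.imwrite("pics/w10c.png",np.hstack([a[:400,:400],b]))
```

```text
21.0 [ 0.43  0.63 -0.29  1.84 -0.28  0.57  1.51] [ 0.002 -0.009  0.     0.    -0.002 -0.001  0.   ]
t 0.0719 lateral (tool) [-0.0007 -0.0024 -0.0002] tilt err rotvec deg(tool) [-0.02 -0.15 -0.01] yaw err deg about n 0.1 n_tool [ 3.439e-01 -4.000e-04 -9.390e-01] F tool [ 0.  -0.3  0.8] F.n -0.7 gap 0.0323
t 0.0719 lateral (tool) [-0.001  -0.0024 -0.0004] tilt err rotvec deg(tool) [-0.02 -0.15 -0.01] yaw err deg about n 0.1 n_tool [ 3.439e-01 -4.000e-04 -9.390e-01] F tool [ 0.  -0.3  0.8] F.n -0.7 gap 0.0323
```

View pics/w10c.png

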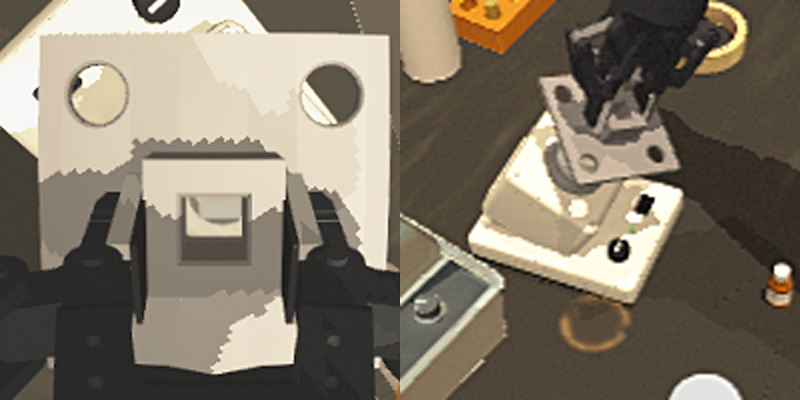

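Through the bore I can see the shaft tip at (218,205), to the right of centre. That agrees with the numbers: the tool must go +y by 2.4 mm and +x by 0.9 mm.

Request:
apply_moves(gripper=[0.2, 0.2, 0.2, 0.2, 0.2, 0.2, 0.2, 0.2], slide=[[0.0009, 0.0024, 0.0003], [0, 0, 0], [-0.0014, 0, 0.0038], [-0.0014, 0, 0.0038], [-0.001, 0, 0.0028], [0, 0, 0], [0, 0, 0], [0, 0, 0]], twist=[[0, 0, 0], [0, 0, 0], [0, 0, 0], [0, 0, 0], [0, 0, 0], [0, 0, 0], [0, 0, 0], [0, 0, 0]])

```text
time_s: 22.05
tool_pos: [0.5789, -0.1098, 0.3219]
tcp_rot: [[-0.878, 0.437, 0.197], [0.477, 0.834, 0.278], [-0.043, 0.338, -0.94]]
wrist_force: [1.2, -0.2, -1.4]
finger_gap: 0.0326
```

Run:
```python
from holdc import *
im,d,K,V,o=snap("wrist","w11")
where(o);where(o,M=np.array([-.0014,0,.1665]))
cv2.imwrite("pics/w11c.png",cv2.resize(im[210:320,200:310],None,fx=5,fy=5,interpolation=cv2.INTER_CUBIC))
```

```text
t 0.061 lateral (tool) [ 0.0001 -0.0001  0.    ] tilt err rotvec deg(tool) [-0.02 -0.14 -0.01] yaw err deg about n 0.11 n_tool [ 3.436e-01 -4.000e-04 -9.391e-01] F tool [-1.1 -0.1  1.5] F.n -1.8 gap 0.0326
t 0.061 lateral (tool) [-0.0002 -0.0001 -0.0001] tilt err rotvec deg(tool) [-0.02 -0.14 -0.01] yaw err deg about n 0.11 n_tool [ 3.436e-01 -4.000e-04 -9.391e-01] F tool [-1.1 -0.1  1.5] F.n -1.8 gap 0.0326
```

View pics/w11c.png

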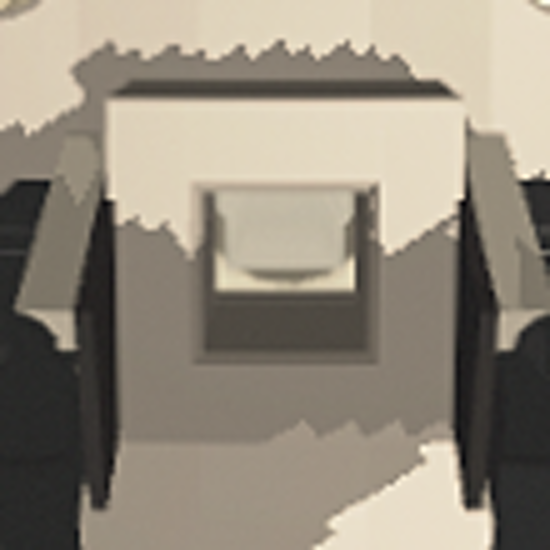

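The shaft tip now sits centred left to right in the bore, at (285,235), and square to it. I'll go on down.

Request:
apply_moves(gripper=[0.2, 0.2, 0.2, 0.2, 0.2, 0.2, 0.2, 0.2], slide=[[-0.0012, 0, 0.0033], [-0.0012, 0, 0.0033], [-0.0012, 0, 0.0033], [-0.0012, 0, 0.0033], [0, 0, 0], [0, 0, 0], [0, 0, 0], [0, 0, 0]], twist=[[0, 0, 0], [0, 0, 0], [0, 0, 0], [0, 0, 0], [0, 0, 0], [0, 0, 0], [0, 0, 0], [0, 0, 0]])

```text
time_s: 23.1
tool_pos: [0.5857, -0.1084, 0.3098]
tcp_rot: [[-0.878, 0.437, 0.197], [0.477, 0.834, 0.278], [-0.043, 0.338, -0.94]]
wrist_force: [0.2, 0.9, -1.6]
finger_gap: 0.0324
```

Run:
```python
from car import *
from plant import status
where(status.get_obs())
```

```text
t 0.047 lateral (tool) [ 0.0001 -0.0001  0.0001] tilt err rotvec deg(tool) [-0.02 -0.13 -0.01] yaw err deg about n 0.1 n_tool [ 3.436e-01 -4.000e-04 -9.391e-01] F tool [0.3 0.3 1.8] F.n -1.6 gap 0.0324
```

Request:
apply_moves(gripper=[0.2, 0.2, 0.2, 0.2, 0.2, 0.2, 0.2, 0.2], slide=[[-0.0009, 0, 0.0024], [-0.0009, 0, 0.0024], [-0.0007, 0, 0.002], [-0.0003, 0, 0.001], [-0.0002, 0, 0.0005], [0, 0, 0], [0, 0, 0], [0, 0, 0]], twist=[[0, 0, 0], [0, 0, 0], [0, 0, 0], [0, 0, 0], [0, 0, 0], [0, 0, 0], [0, 0, 0], [0, 0, 0]])

```text
time_s: 24.1
tool_pos: [0.5894, -0.1077, 0.3032]
tcp_rot: [[-0.878, 0.437, 0.197], [0.477, 0.834, 0.278], [-0.043, 0.338, -0.94]]
wrist_force: [-5.7, -1.9, 11.7]
finger_gap: 0.0326
```

Run:
```python
from car import *
from plant import status
where(status.get_obs())
```

```text
t 0.0394 lateral (tool) [ 0.0003 -0.0001  0.0001] tilt err rotvec deg(tool) [-0.03 -0.19 -0.01] yaw err deg about n 0.09 n_tool [ 3.444e-01 -5.000e-04 -9.388e-01] F tool [  3.6  -0.1 -12.6] F.n 13.1 gap 0.0326
```

Contact at 13 N with t = 39.4 mm, so the carrier is on the spacer. I'll release and retract along the spindle.

Request:
apply_moves(gripper=[0.7, 0.7, 0.7, 0.7, 0.7, 0.7, 0.7, 0.7], slide=[[0, 0, 0], [0, 0, 0], [0, 0, 0], [0.0035, 0, -0.01], [0.007, 0, -0.02], [0.01, 0, -0.028], [0.01, 0, -0.028], [0, 0, 0]], twist=[[0, 0, 0], [0, 0, 0], [0, 0, 0], [0, 0, 0], [0, 0, 0], [0, 0, 0], [0, 0, 0], [0, 0, 0]])

```text
time_s: 25.1
tool_pos: [0.5457, -0.1174, 0.3846]
tcp_rot: [[-0.877, 0.436, 0.202], [0.478, 0.834, 0.275], [-0.048, 0.338, -0.94]]
wrist_force: [0.7, 0.6, -0.2]
finger_gap: 0.0596
```

Run:
```python
from holdc import *
from plant import viewer
sc=snap("scene","s12");tp_=snap("top","t12")
im,d,K,V,o=snap("wrist","w12")
print(o["time_s"],np.round(o["joint_vel"],3),o["finger_gap"],o["wrist_force"])
C=cloud(d,K,V,True);q=C[d>0];q=q[np.linalg.norm(q-seat,axis=1)<.11]
t=(q-seat)@n;P=np.c_[(q-seat)@h,(q-seat)@u];r=np.linalg.norm(P,axis=1)
for nm,l0,rm,mn in(("plate top",.030,.075,.026),("hub top",.054,.026,.0)):
    g=q[(abs(t-l0)<.005)&(r<rm)&(r>mn)];m=g.mean(0);nn=np.linalg.eigh((g-m).T@(g-m))[1][:,0];nn*=np.sign(nn[2])
    print(nm,len(g),"t med",np.median((g-seat)@n).round(4),"tilt vs n rad",np.arccos(min(1,nn@n)).round(4),"rect",[np.round(x,1).tolist() for x in cv2.minAreaRect((np.c_[(g-seat)@h,(g-seat)@u]*1000).astype(np.float32))])
a=cv2.resize(im[100:330,150:380],(400,400),interpolation=cv2.INTER_CUBIC);b=cv2.resize(sc[0][120:270,150:300],(400,400),interpolation=cv2.INTER_CUBIC)
cv2.imwrite("pics/w12c.png",np.hstack([a,b]))
# bystanders
C=cloud(tp_[1],tp_[2],tp_[3]);C0=cloud(*load("top0.npz")[1:])
for nm,b,zm in(("petri",(218,218,246,244),.006),("vial",(268,220,285,236),.02)):
    for cc in(C0,C): g=cc[b[1]:b[3],b[0]:b[2]].reshape(-1,3);g=g[(g[:,2]>zm)&(g[:,2]<.06)];print(nm,len(g),g.mean(0).round(4) if len(g) else 0)
```

```text
25.2 [-0.007  0.031  0.001  0.001  0.    -0.003  0.   ] 0.05972360435036196 [-0.44287093  0.09888802 -0.37949285]
plate top 8841 t med 0.0298 tilt vs n rad 0.0032 rect [[0.6, -0.5], [99.8, 100.7], 47.0]
hub top 1635 t med 0.0537 tilt vs n rad 0.0008 rect [[0.5, -0.7], [34.2, 33.7], 47.4]
petri 312 [0.4466 0.0459 0.014 ]
petri 306 [0.4463 0.0461 0.0145]
vial 41 [ 0.451  -0.089   0.0402]
vial 41 [ 0.4508 -0.0893  0.0396]
```

View pics/w12c.png

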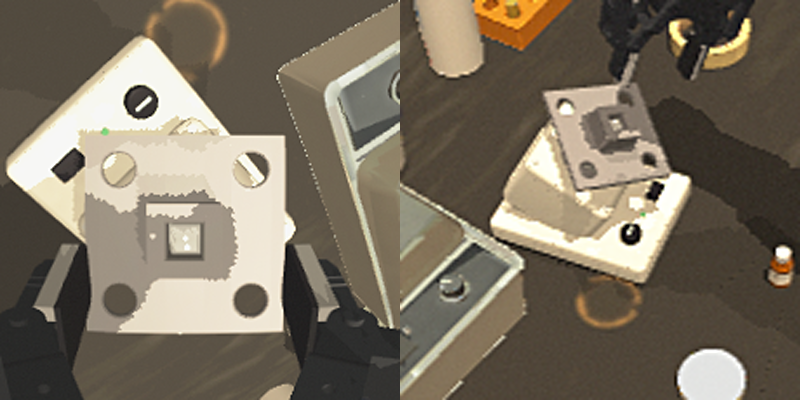

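The carrier is down on the spacer: the hub top is at 53.7 mm, which puts the carrier centre at 38.7 mm, tilted under 0.004 rad. The gripper is well clear and the bystanders haven't moved, so I'll hand in.

```bash
python3 -c "
from plant import arm,status
print(arm.job_done(), status.get_obs()['time_s'])"
```

```text
the job is handed in; nothing more can be done
the job is handed in; nothing more can be done
```

The spacer and the tube carrier are both fitted on the spindle and released. I handed the job in after about 25 s of robot time, out of the 58 s allowed; no verdict is reported.

- **Spacer:** I used the smaller white ring (measured radius 19.8 mm, height 23.8 mm), not the larger white one or the pink one. Pressed onto the shoulder disc with about 13 N, its centre was 12.6 mm from the seat. After release its top face measured 23.7 mm, so its centre is about 11.7 mm from the seat. I did not measure it again once the carrier covered it.
- **Carrier:** I lined it up with the shaft's 47° angle and pushed it down to 13 N of contact. After release, its centre is about 38.7 mm from the seat, within 0.004 rad of square, hub outward.
- **Bystanders:** the petri dish and the bottle show less than 1 mm of movement in the before and after top views. The gripper is about 90 mm clear.

**Checks that failed or disagreed:**
- The first view of the spindle, with the tool tilted the full 30°, drove two joints to their range limits. I gripped both parts at an angle instead, which kept the arm inside its range.
- A plane fit of the spacer's top face was about 0.04 rad off the spindle axis (limit 0.1), likely because it included nearby shaft and edge points.
- The first sideways correction for the carrier used a reading taken before the arm had settled. I caught it at the tip and corrected it before inserting.
- One fitting script ran out of memory and was rerun. In that rerun the plate fit was spoiled by bench points, and a later fit after lifting was clean.

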